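Pack the finished valves and close the transit case

ROBOT

A 7-joint arm with a two-finger parallel gripper is mounted at the origin on the work surface. World frame = base frame: x ahead of the robot, y to its left, z up, the work surface at z = 0. Lengths are in m, angles in rad, forces in N, time in s.
With the tool pointing down it reaches from about 0.425 to 0.875 m from the base axis. Payload 8.4 kg.
Tool frame: the origin (TCP) lies midway between the tips of the shut fingers; the grasp point (between the pads) lies 19 mm behind it (manip.pinch_z is the distance from the TCP to the grasp point, in m); z points along the fingers, y is the direction in which the jaws open and shut (so a half turn about z gives the same grasp; the last joint's range is limited). The gripper opens to 87 mm and grips with 3 to 60 N. Pads are 19 mm wide; open, the fingers measure 117 mm over their backs; the gripper's body (75 mm by 190 mm) begins 51 mm behind the grasp point.
Start: joints at [1.13, 0.333, 0.04, 1.465, -0.013, 1.343, -0.059], TCP at [0.218, -0.612, 0.223] pointing down, gripper open.
Joint ranges: [-2.58, 2.58], [-0.38, 2.09], [-1.3, 1.39], [0.25, 2.4], [-1.5, 4.64], [0.08, 2.09], [-2.65, 2.65]. Speed limits (rad/s): [2.22, 2.22, 2.79, 2.79, 3.14, 3.14, 3.14].

INTERFACE

Orientations are given as a unit quaternion [x, y, z, w].
In Python, from cell import manip gives the robot as it stands.
- The arm moves only by the shell command python3 -m handwheel 'ROWS' [OPENING] [FORCE]. ROWS is JSON, a list of rows, each an object with "dp": the shift along the tool's x, y, z in m, a list of three; "twist": the turn, a rotation vector about the tool's x, y, z in degrees, a list of three. A call has 1 to 10 rows; each row shifts and turns the commanded pose from where the row before left it, along the tool's axes as they then stand; what a row does not reach is not made up. A row lasts 1/8 s, in which the tool goes at most 62.5 mm and 10.7 degrees, less where a joint would pass 70% of its speed; a pose out of reach is approached as far as the arm can. A call with a gripper value outside its range is refused whole. OPENING is the opening, from 0 (shut) to 1 (fully open), set as the call begins (- or left out, the last holds). The fingers move at their own pace and stop on an object; FORCE is the grip in N (left out, the last holds). Time passes only in rows, so rows that do not move let the fingers close. It gives the time, the measured TCP pose, the force and the opening at its end, in the units of the state.
- manip.get_obs(): the state, without advancing time (a new reading comes with each control period).
- manip.grab_frame(name): name is "scene" or "side" or "wrist"; returns the picture (420x560x3 uint8, red, green, blue); there is no depth.
- manip.camera_info(name): a dict with "mtx" (3x3 intrinsics, pixels), "rvec" (rotation vector, rad) and "tvec" (3), from world to camera coordinates, as OpenCV has them; the wrist camera has in their place "hand_eye" (4x4, takes a point from camera to tool coordinates, whose origin is the TCP and whose axes are the flange's). Camera axes: x right, y down, z forward; pixel columns grow to the right and rows downward; lengths in m; the calibration is good to about 2 mm. A picture is of the moment at which its call begins: read the wrist's pose just before it. camera_info takes no time and is no camera call.
- manip.hand_in(): hands the job in, once; it reports no verdict.
Trained networks look in the newest picture that a camera, given by its name, has taken for a name from the list of things; names that differ only in an ending like _2 or _b are one class to them, and where a whole thing is asked for, a point or a joint stands for the part that bears it (a point fixed in the world has none). Each returns a list of dicts, best first, with "score" (0 to 1); they miss things now and then, are a little off and sometimes report something else, mostly with a low value. They report only what shows in the picture. A call takes as long as a camera call. They do not tell look-alikes from the thing itself.
- manip.spot_in(query, camera): "box" ([left, top, right, bottom] as shares, 0 to 1, of the picture: columns of its width, rows of its height, round what is visible of it).
- manip.cut_out(query, camera): "pixels" (420x560 bool, what is visible of it) and "box" ([left, top, right, bottom] as shares, 0 to 1, of the picture: columns of its width, rows of its height, round what is visible of it).
- manip.spot_point(query, camera): "location" ([row, column] as shares, 0 to 1, of the picture: columns of its width, rows of its height: a listed point, or the origin of a listed thing).
The state is a dict: "clock": time; "joints": joint angles; "dq": joint speeds; "joint_efforts": joint torques, N m; "position": TCP position; "tool_rot": TCP orientation; "wrist_force": force on the tool from outside, world axes, zero at the start; "torque": the same for the moment, N m; "grip_width": finger opening in m.
Only numpy, scipy, OpenCV 4.12 (cv2) and the standard library are available. Lean on these libraries where they do the work, as an engineer would, in place of code of your own. Each camera call takes 0.05 s, during which the arm holds its last target.

TASK

Sort the brass valves lying on the bench: slide back the half-open cover of the grey transit case and put every finished valve (the ones wearing their black cap) inside the compartment, and drop every valve whose cap is missing into the wire basket. Once all the finished valves are in, slide the cover fully shut, and then swing the clamp arm down onto it as far as it goes. Leave the other things on the bench where they are.

Things in the scene. Friction and masses are not known exactly. Their poses are not given: they have to be found in the camera images.
- valve1: finished valve 1 of up to 3: brass valve lying on the table. Square body 30 x 26 x 26 mm, axis x; threaded neck (dia. 25, 20 long) on its -x face, a black plastic cap (diameter 22, 20 long) on +x, outlet stub (dia. 12, 10 long) on +z (up at the start). Origin: centre of the square body, 13 mm above the table. 70 mm long, 0.12-0.22 kg; None also if absent.
- valve2: finished valve 2 of up to 3: brass valve lying on the table. Square body 30 x 26 x 26 mm, axis x; threaded neck (dia. 25, 20 long) on its -x face, a black plastic cap (diameter 22, 20 long) on +x, outlet stub (dia. 12, 10 long) on +z (up at the start). Origin: centre of the square body, 13 mm above the table. 70 mm long, 0.12-0.22 kg; None also if absent.
- valve3: finished valve 3 of up to 3: brass valve lying on the table. Square body 30 x 26 x 26 mm, axis x; threaded neck (dia. 25, 20 long) on its -x face, a black plastic cap (diameter 22, 20 long) on +x, outlet stub (dia. 12, 10 long) on +z (up at the start). Origin: centre of the square body, 13 mm above the table. 70 mm long, 0.12-0.22 kg; None also if absent.
- reject1: reject valve 1 of up to 3, its cap missing: brass valve lying on the table. Square body 30 x 26 x 26 mm, axis x; threaded neck (dia. 25, 20 long) on its -x face, a thin bare brass stem (diameter 8, 12 long) on +x, outlet stub (dia. 12, 10 long) on +z (up at the start). Origin: centre of the square body, 13 mm above the table. 62 mm long, 0.12-0.22 kg; None also if absent.
- reject2: reject valve 2 of up to 3, its cap missing: brass valve lying on the table. Square body 30 x 26 x 26 mm, axis x; threaded neck (dia. 25, 20 long) on its -x face, a thin bare brass stem (diameter 8, 12 long) on +x, outlet stub (dia. 12, 10 long) on +z (up at the start). Origin: centre of the square body, 13 mm above the table. 62 mm long, 0.12-0.22 kg; None also if absent.
- reject3: reject valve 3 of up to 3, its cap missing: brass valve lying on the table. Square body 30 x 26 x 26 mm, axis x; threaded neck (dia. 25, 20 long) on its -x face, a thin bare brass stem (diameter 8, 12 long) on +x, outlet stub (dia. 12, 10 long) on +z (up at the start). Origin: centre of the square body, 13 mm above the table. 62 mm long, 0.12-0.22 kg; None also if absent.
- case: grey transit case, fixed, 107 (x) x 376 (y) x 66 (z) mm. Origin: on the table under the centre of its open-topped compartment, 95 (x) x 176 (y) inside, floor at z = 6, walls 6 thick, tops at z = 66. Towards -y (y = -88 to -282) a solid deck of the same height, over which the cover slides open; on the +y end (y = 94 to 112) a clamp bracket 34 (x) wide, 108 tall.
- cover (a joint): sliding flat cover of the case, 98 x 184 x 5 mm aluminium, top 73 mm above the table. 0 = fully shut over the compartment, 0.185 m = fully open; it opens along the case's -y. 1.5 N of sliding friction, stays where left.
- cover_grip (a point): centre of the cover's black grip, a block 50 (x) x 14 (y) mm standing 24 mm up from the cover; this point is 10 mm below its top, 87 mm above the table. Case axes. With the cover shut it lies 20 mm from the compartment's centre towards -y.
- clamp (a joint): hold-down clamp arm. 0 = down (arm level over the cover, its rubber foot on it, at the stop), 1.57 = upright, up to 3.0 = folded outwards beyond the case's +y end. Stiff hinge (about 1 N at the handle), stays where left. Starts folded outwards.
- clamp_handle (a point): point on the axis of the clamp arm's round rubber handle (diameter 14, 42 mm long, along the arm), 82 mm from the hinge and 13 mm from the arm's end. The arm moves in the case's y-z plane.
- clamp_hinge (a point): centre of the clamp's hinge, axis along the case's x, 100 mm above the table, 103 mm from the compartment's centre towards the case's +y.
- basket: square steel wire basket for rejects, fixed, 150 x 150 mm, 70 tall, walls 5, floor 4, open on top. Origin under its centre. It may stand left or right; the cardboard box full of loose black caps on the other side is not it.
- sealant: bystander, leave alone: white plastic bottle, 32 mm diameter, 70 tall. Origin: centre of its underside.
- tape: bystander, leave alone: tape roll lying flat, 60 mm diameter, 24 tall. Origin: centre of its underside.
- lever: bystander, leave alone: loose black lever, 110 x 20 x 8 mm. Origin: centre of its underside at mid-length or near it.
- driver: bystander, leave alone: screwdriver, 180 mm long. Origin: centre of its underside at mid-length or near it.
- spanner: bystander, leave alone: spanner, 170 mm long. Origin: centre of its underside at mid-length or near it.
- paste: bystander, leave alone: tin can, 70 mm diameter, 80 tall. Origin: centre of its underside.
- gauge: bystander, leave alone: steel block, 50 x 90 x 30 mm. Origin: centre of its underside.
Not all that is in view belongs to the job. Leave any pink or turquoise look-alike of the reject3 alone.

How it is judged:
By the outcome, as a careful person would: the job done as asked, in the order asked, and still so for the second after the job is handed in, with the robot touching nothing.
Of valve1, valve2, valve3 only 2 to 3 are there at a start; the rules pass over those that are not, and their reading is None.
Of reject1, reject2, reject3 only 1 to 3 are there at a start; the rules pass over those that are not, and their reading is None.
At some moment in a run one of valve1, valve2, valve3, reject1, reject2, reject3 may be knocked a few centimetres aside while the robot is not near it.
Once in a run the grip may slacken for a moment while it holds something.
It also fails if it takes over 210 s, if anything falls off the work surface, if the arm or the gripper's body presses on something with over 40 N, if the wrist force passes 120 N, or if a joint passes its speed limit or range.

## Working session

There is one attempt and no reset: what is moved stays moved. The work goes in short steps, Python scripts to look and compute and a shell command to move; the robot and the scene stay as the last step left them, time stands still between calls to the robot, and variables do not carry over. Pictures are saved under pics/ and viewed, and the job is handed in when it is done.

```bash
ls; mkdir -p pics
python3 - <<'E'
from cell import manip
import cv2
print(manip.get_obs())
for n in ("scene","side","wrist"):
    im=manip.grab_frame(n); cv2.imwrite(f"pics/{n}0.png",im[:,:,::-1])
    print(n,manip.camera_info(n))
print(manip.pinch_z)
E
```

```text
pics
{'clock': 0.0, 'joints': array([ 1.12982471,  0.33391557,  0.03987616,  1.46631816, -0.0133992 ,
        1.34329609, -0.05848669]), 'dq': array([-0.00036306,  0.0002156 , -0.00111104, -0.00236398, -0.00065473,
       -0.00186179,  0.00085051]), 'joint_efforts': array([ 2.84938324e-04, -6.56365299e+01,  1.33542135e+00, -4.03788507e+01,
       -5.96384914e-02,  4.49724449e-02,  1.30029553e-04]), 'position': array([ 0.21765582, -0.61195311,  0.22163335]), 'tool_rot': array([ 9.85434733e-01,  1.70052021e-01, -1.98372697e-04, -8.11697942e-04]), 'wrist_force': array([ 0.31152314,  0.18091189, -0.40487297]), 'torque': array([-0.01500503,  0.01269391,  0.02591206]), 'grip_width': 0.087339641266111}
scene {'mtx': array([[494.4918773 ,   0.        , 282.01615876],
       [  0.        , 494.4918773 , 205.19400867],
       [  0.        ,   0.        ,   1.        ]]), 'rvec': array([ 1.1580338 ,  2.10819602, -1.20454925]), 'tvec': array([ 0.29177597, -0.16143351,  1.57816989])}
side {'mtx': array([[546.20640993,   0.        , 279.24764603],
       [  0.        , 546.20640993, 214.78311372],
       [  0.        ,   0.        ,   1.        ]]), 'rvec': array([ 2.37805709, -0.32080754,  0.11374544]), 'tvec': array([-0.51623058,  0.15029904,  1.21644404])}
wrist {'mtx': array([[304.77691866,   0.        , 279.62410423],
       [  0.        , 304.77691866, 206.90445377],
       [  0.        ,   0.        ,   1.        ]]), 'hand_eye': array([[ 6.42939348e-04, -9.63202558e-01, -2.68775778e-01,
         7.43590083e-02],
       [ 9.99999775e-01,  6.70944478e-04, -1.23382930e-05,
        -3.25315409e-04],
       [ 1.92217899e-04, -2.68775709e-01,  9.63202773e-01,
        -1.61363002e-01],
       [ 0.00000000e+00,  0.00000000e+00,  0.00000000e+00,
         1.00000000e+00]])}
0.0187
```

View pics/scene0.png

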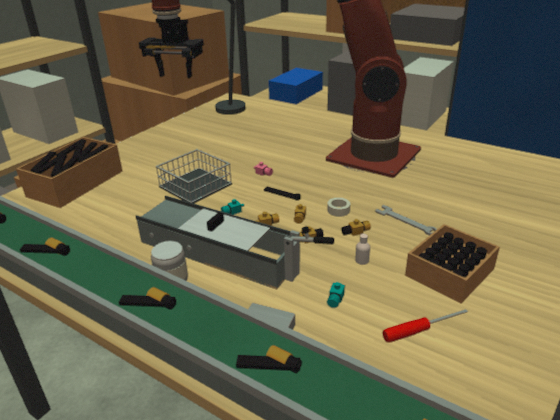

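View pics/side0.png

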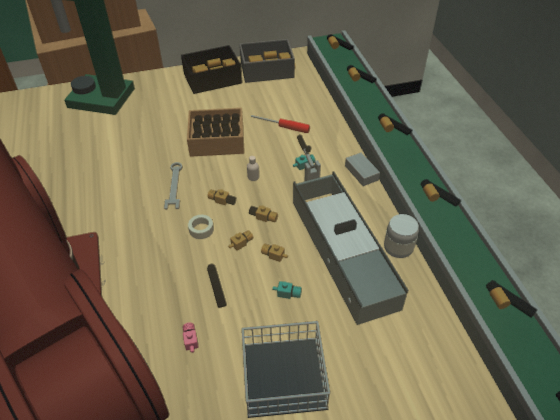

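View pics/wrist0.png

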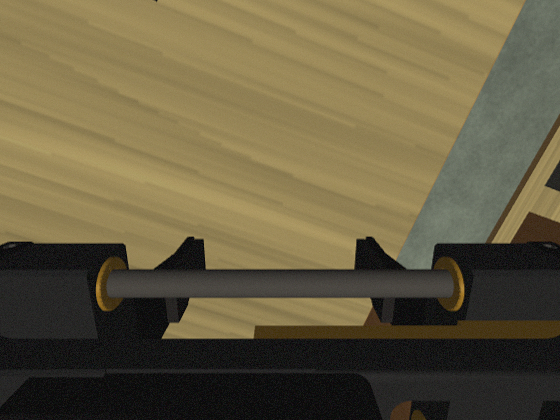

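```bash
cat > h.py <<'E'
from cell import manip
import numpy as np, cv2
from scipy.spatial.transform import Rotation as R
def ext(n):
    c=manip.camera_info(n); K=np.array(c["mtx"])
    if n=="wrist":
        o=manip.get_obs(); T=np.eye(4);T[:3,:3]=R.from_quat(o["tool_rot"]).as_matrix();T[:3,3]=o["position"]
        W=T@np.array(c["hand_eye"]); return K,W[:3,:3],W[:3,3]
    Rm=cv2.Rodrigues(np.array(c["rvec"]))[0]; return K,Rm.T,-Rm.T@np.array(c["tvec"])
def ray(n,u,v,E=None):
    K,Rw,t=E or ext(n); d=Rw@np.linalg.solve(K,[u,v,1.]); return t,d/np.linalg.norm(d)
def onz(n,u,v,z,E=None):
    t,d=ray(n,u,v,E); return t+d*(z-t[2])/d[2]
def tri(a,b):
    A=0;B=0
    for n,u,v in (a,b):
        t,d=ray(n,u,v); P=np.eye(3)-np.outer(d,d); A=A+P;B=B+P@t
    return np.linalg.solve(A,B)
def proj(n,p,E=None):
    K,Rw,t=E or ext(n); q=K@(Rw.T@(np.asarray(p)-t)); return q[:2]/q[2]
def snap(n,f,scale=1,crop=None):
    E=ext(n); im=manip.grab_frame(n); o=im[:,:,::-1]
    if crop: o=o[crop[1]:crop[3],crop[0]:crop[2]]
    cv2.imwrite("pics/"+f,cv2.resize(o,None,fx=scale,fy=scale,interpolation=cv2.INTER_CUBIC)); return E,im
E
python3 - <<'E'
from h import *
np.set_printoptions(precision=4,suppress=True)
print(ext("scene")[2],ext("side")[2])
snap("side","s1.png",3,(170,140,430,340)); snap("scene","c1.png",2,(130,140,400,320))
Q=["valve1","reject1","case","basket","cover_grip","clamp_handle","clamp_hinge","sealant","tape","paste","gauge","lever"]
for q in Q:
    r={}
    for n in("scene","side"):
        L=manip.spot_point(q,n)
        for d in L:
            u,v=d["location"][1]*560,d["location"][0]*420
            z={"valve1":.013,"reject1":.013,"cover_grip":.087,"clamp_hinge":.1}.get(q,0)
            print(q,n,round(d["score"],2),round(u),round(v),onz(n,u,v,z)[:2])
            r.setdefault(n,(n,u,v))
    if len(r)==2: print("  tri",tri(r["scene"],r["side"]))
E
```

```text
[1.3493 0.5548 0.688 ] [ 0.3194 -0.8267  0.9917]
valve1 scene 0.62 356 225 [0.4135 0.1405]
valve1 scene 0.61 174 276 [ 0.7918 -0.1079]
valve1 scene 0.42 308 234 [0.5079 0.0579]
valve1 side 0.89 224 195 [0.4315 0.1502]
valve1 side 0.54 263 212 [0.5129 0.0664]
valve1 side 0.32 344 227 [ 0.687  -0.0325]
  tri [0.4289 0.1449 0.0214]
reject1 scene 0.75 262 166 [ 0.2675 -0.2477]
reject1 scene 0.62 264 219 [ 0.5066 -0.0716]
reject1 scene 0.59 335 291 [0.6534 0.2084]
reject1 scene 0.57 299 211 [ 0.4279 -0.0164]
reject1 scene 0.55 236 207 [ 0.4969 -0.1691]
reject1 side 0.85 285 291 [ 0.5011 -0.1741]
reject1 side 0.83 277 253 [ 0.5121 -0.0657]
reject1 side 0.74 304 161 [0.6618 0.2163]
reject1 side 0.69 238 240 [ 0.4348 -0.0041]
reject1 side 0.56 189 336 [ 0.2847 -0.2278]
  tri [ 0.4525 -0.1754  0.0873]
case scene 0.65 252 262 [ 0.6511 -0.0031]
case scene 0.27 352 228 [0.4142 0.1283]
case side 0.93 328 225 [ 0.6573 -0.0055]
  tri [ 0.655  -0.0036  0.0008]
basket scene 0.66 197 183 [ 0.4348 -0.3612]
basket side 0.87 280 377 [ 0.44   -0.3546]
basket side 0.68 199 230 [0.3507 0.0634]
  tri [ 0.439
[... 406 characters left out ...]
clamp_hinge side 0.66 310 168 [0.6393 0.0959]
  tri [0.6389 0.098  0.0991]
sealant scene 0.89 364 263 [0.523  0.2135]
sealant side 0.54 253 179 [0.517  0.2018]
  tri [ 0.5174  0.2099 -0.0062]
tape side 0.63 201 230 [0.3571 0.0613]
paste scene 0.97 174 276 [ 0.7828 -0.1182]
paste side 0.64 398 249 [ 0.7904 -0.1201]
paste side 0.57 297 137 [0.6796 0.3359]
  tri [ 0.7869 -0.1188  0.0014]
gauge scene 0.97 272 328 [0.7962 0.1495]
gauge scene 0.51 252 262 [ 0.6515 -0.0044]
gauge side 0.77 356 173 [0.7876 0.1486]
gauge side 0.64 177 186 [0.3204 0.227 ]
  tri [ 0.7909  0.1491 -0.003 ]
lever scene 0.76 280 198 [ 0.3811 -0.1063]
lever side 0.75 215 289 [ 0.3568 -0.1167]
  tri [ 0.3608 -0.1145 -0.0097]
```

```bash
python3 -c "print(1)"
```

```text
1
```

View pics/s1.png

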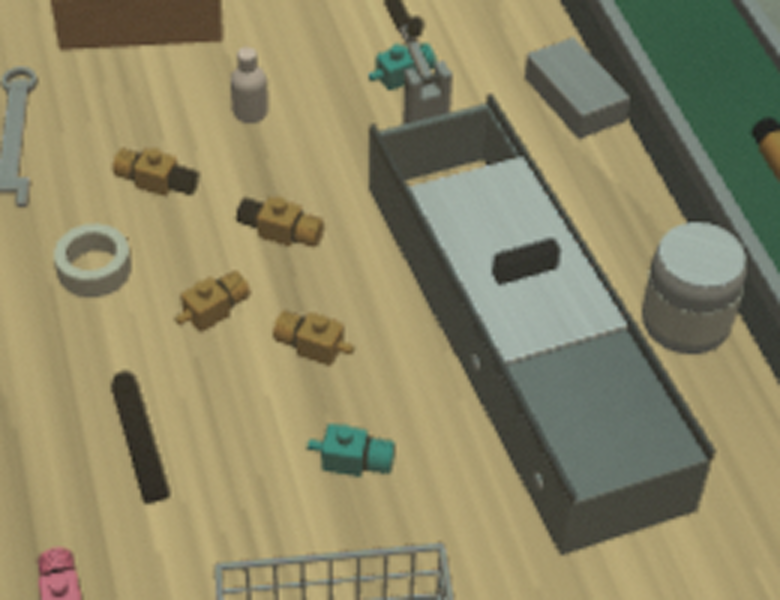

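View pics/c1.png

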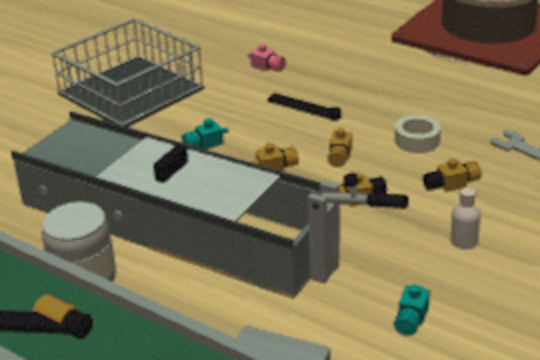

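Run:
```python
from h import *
np.set_printoptions(precision=4,suppress=True)
pix={(-.0535,.094):(371,127),(.0535,.094):(489,97),(.0535,-.282):(712,452),(-.0535,-.282):(575,500)}
P=[];M=[]
for z in(.066,.073):
  P=[];M=[]
  for k,(a,b) in pix.items():
    p=onz("side",170+a/3,140+b/3,z)[:2]; P.append(p);M.append(k)
  P=np.array(P);M=np.array(M)
  pc,mc=P.mean(0),M.mean(0)
  a=P-pc;b=M-mc; yaw=np.arctan2((b[:,0]*a[:,1]-b[:,1]*a[:,0]).sum(),(a*b).sum())
  Rm=np.array([[np.cos(yaw),-np.sin(yaw)],[np.sin(yaw),np.cos(yaw)]])
  t=pc-Rm@mc; print(z,t,np.degrees(yaw),P-(M@Rm.T+t), np.linalg.norm(P[1]-P[2]),np.linalg.norm(P[0]-P[1]))
# valves: side crop px body-top & ends
for n,(x,y,s,ox,oy) in dict().items(): pass
S=lambda a,b,z:onz("side",170+a/3,140+b/3,z)[:2]
V={"A":((122,163),(190,180)),"B":((316,231),(245,211)),"R1":((241,281),(182,318)),"R2":((284,328),(347,347))}
for k,(n,e) in V.items():
    zz=.013; pn,pe=S(*n,zz),S(*e,zz); d=pe-pn; print(k,"neck",pn,"end",pe,"len",np.linalg.norm(d),"yaw",np.degrees(np.arctan2(d[1],d[0])))
o=manip.get_obs();print(R.from_quat(o["tool_rot"]).as_matrix())
```

```text
0.066 [0.657  0.0027] 4.6964769595015365 [[ 0.0014  0.0018]
 [-0.0013  0.0009]
 [-0.0016 -0.0001]
 [ 0.0016 -0.0026]] 0.37705068783638035 0.10417931822062768
0.073 [ 0.6544 -0.0028] 4.6964769595015285 [[ 0.0019  0.0004]
 [-0.0016 -0.0005]
 [-0.0021  0.0012]
 [ 0.0018 -0.0011]] 0.37419937356742533 0.1033914984760808
A neck [0.3991 0.1613] end [0.4502 0.1262] len 0.0619929832711646 yaw -34.461758064574454
B neck [0.5366 0.0422] end [0.4863 0.0793] len 0.06252509305308307 yaw 143.57832610523573
R1 neck [0.466  0.0065] end [ 0.4135 -0.018 ] len 0.05792199397153907 yaw -155.0039266596713
R2 neck [ 0.487  -0.0488] end [ 0.5286 -0.0796] len 0.05179779654558147 yaw -36.56743393361558
[[ 0.9422  0.3351  0.    ]
 [ 0.3351 -0.9422  0.    ]
 [ 0.     -0.     -1.    ]]
```

```bash
cat > go.py <<'E'
# usage: go.py x y z yawdeg : required twist first, then tool-frame shift (after twist). yaw= world angle of tool x
import sys
from h import *
def go(x,y,z,yaw=None):
    o=manip.get_obs(); Rc=R.from_quat(o["tool_rot"]); 
    cy=np.degrees(np.arctan2(Rc.as_matrix()[1,0],Rc.as_matrix()[0,0]))
    if yaw is None: Rt=Rc; 
    else: Rt=R.from_matrix((R.from_euler('z',yaw,degrees=True)*R.from_euler('x',180,degrees=True)).as_matrix())
    tw=(Rc.inv()*Rt).as_rotvec(degrees=True)
    d=np.array([x,y,z])-o["position"]
    print("pos",o["position"].round(4),"yaw %.1f"%cy,"t %.1f"%o["clock"],"F",o["wrist_force"].round(1),"w %.4f"%o["grip_width"])
    print(" twist",tw.round(1)," dp before twist",Rc.inv().apply(d).round(4)," dp after twist",Rt.inv().apply(d).round(4))
if __name__=="__main__":
    a=[float(s) for s in sys.argv[1:]]; go(*a)
E
python3 go.py 0.60 -0.09 0.30 4.7
```

```text
pos [ 0.2178 -0.6124  0.2226] yaw 19.6 t 1.4 F [-0.4  0.4  0.1] w 0.0868
 twist [-0.  -0.  14.9]  dp before twist [ 0.5351 -0.3641 -0.0774]  dp after twist [ 0.4237 -0.4893 -0.0774]
```

```bash
python3 -m handwheel '[{"dp":[0,0,-0.04],"twist":[0,0,7.5]},{"dp":[0,0,-0.04],"twist":[0,0,7.4]},{"dp":[0.035,-0.041,0],"twist":[0,0,0]},{"dp":[0.035,-0.041,0],"twist":[0,0,0]},{"dp":[0.035,-0.041,0],"twist":[0,0,0]},{"dp":[0.035,-0.041,0],"twist":[0,0,0]},{"dp":[0.035,-0.041,0],"twist":[0,0,0]},{"dp":[0.035,-0.041,0],"twist":[0,0,0]},{"dp":[0.035,-0.041,0],"twist":[0,0,0]},{"dp":[0.035,-0.041,0],"twist":[0,0,0]}]'; python3 go.py 0.60 -0.09 0.30 4.7
```

```text
clock: 2.7
position: [0.4709, -0.2611, 0.3029]
tool_rot: [0.999, 0.041, 0.0, 0.0]
wrist_force: [0.2, 0.5, -0.4]
grip_width: 0.087
pos [ 0.4709 -0.2611  0.3029] yaw 4.7 t 2.7 F [ 0.2  0.5 -0.4] w 0.0870
 twist [ 0. -0. -0.]  dp before twist [ 0.1426 -0.1601  0.0029]  dp after twist [ 0.1427 -0.16    0.0029]
```

```bash
python3 -m handwheel '[{"dp":[0.03,-0.04,0],"twist":[0,0,0]},{"dp":[0.03,-0.04,0],"twist":[0,0,0]},{"dp":[0.03,-0.04,0],"twist":[0,0,0]},{"dp":[0.03,-0.04,0],"twist":[0,0,0]},{"dp":[0,0,0],"twist":[0,0,0]},{"dp":[0,0,0],"twist":[0,0,0]}]'
python3 - <<'E'
from h import *
np.set_printoptions(precision=4,suppress=True)
E,im=snap("wrist","w1.png")
for q,z in(("cover_grip",.087),("clamp_hinge",.1),("case",0),("clamp_handle",.12)):
    for d in manip.spot_point(q,"wrist"):
        u,v=d["location"][1]*560,d["location"][0]*420; print(q,d["score"],u,v,onz("wrist",u,v,z,E))
E
```

```text
clock: 3.45
position: [0.5765, -0.0939, 0.3024]
tool_rot: [0.999, 0.041, -0.0, 0.0]
wrist_force: [-0.8, -0.1, 1.0]
grip_width: 0.0873
cover_grip 0.69 308.784 15.204 [ 0.7647 -0.1098  0.087 ]
cover_grip 0.67 283.92 114.618 [ 0.659  -0.0917  0.087 ]
cover_grip 0.56 427.392 260.904 [ 0.4865 -0.3011  0.087 ]
clamp_hinge 0.87 119.112 108.612 [0.6498 0.0957 0.1   ]
case 0.81 219.576 112.308 [0.6565 0.0008 0.    ]
case 0.62 85.176 194.292 [0.5168 0.2064 0.    ]
clamp_handle 0.87 29.176000000000002 107.814 [0.6427 0.1818 0.12  ]
clamp_handle 0.64 305.704 17.598 [ 0.7524 -0.105   0.12  ]
clamp_handle 0.48 282.40799999999996 113.61000000000001 [ 0.6592 -0.0896  0.12  ]
```

View pics/w1.png

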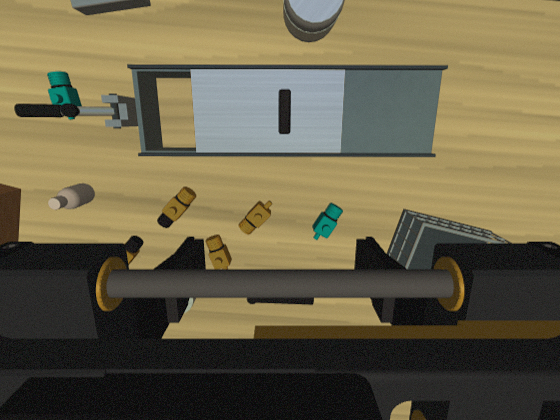

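```bash
python3 - <<'E'
from h import *
np.set_printoptions(precision=4,suppress=True)
E=ext("wrist")
for n,u,v,z in [("grip top far",284.5,90,.097),("grip top near",284.5,132,.097),("hinge",119,109,.1),("deck corner BR",434,155,.07),("TR",446,67,.07),("BL",139,155,.07),("TL",129,67,.07),("handle tip",15,110,.11),("handle root",77,111,.105)]:
    print(n,onz("wrist",u,v,z,E))
for n in [(.656,0)]:
  pass
yaw=np.radians(4.7); Rm=np.array([[np.cos(yaw),-np.sin(yaw)],[np.sin(yaw),np.cos(yaw)]])
for y in(-.088,.103,.094,-.282): print(y, np.array([.656,0])+Rm@[0,y])
E
python3 go.py 0.662 -0.089 0.15 4.7
```

```text
grip top far [ 0.6853 -0.0907  0.097 ]
grip top near [ 0.6394 -0.0946  0.097 ]
hinge [0.6497 0.0953 0.1   ]
deck corner BR [ 0.6255 -0.2885  0.07  ]
TR [ 0.7289 -0.2803  0.07  ]
BL [0.595  0.0883 0.07  ]
TL [0.6986 0.0957 0.07  ]
handle tip [0.6393 0.2052 0.11  ]
handle root [0.6437 0.14   0.105 ]
-0.088 [ 0.6632 -0.0877]
0.103 [0.6476 0.1027]
0.094 [0.6483 0.0937]
-0.282 [ 0.6791 -0.2811]
pos [ 0.5763 -0.0945  0.3027] yaw 4.6 t 3.7 F [-0.4  0.6  0.4] w 0.0874
 twist [ 0.  -0.  -0.1]  dp before twist [0.0858 0.0013 0.1527]  dp after twist [0.0858 0.0015 0.1527]
```

```bash
python3 -m handwheel '[{"dp":[0.043,0.0025,0.03],"twist":[0,0,0]},{"dp":[0.043,0.0025,0.05],"twist":[0,0,0]},{"dp":[0,0,0.05],"twist":[0,0,0]},{"dp":[0,0,0.04],"twist":[0,0,0]},{"dp":[0,0,0.03],"twist":[0,0,0]},{"dp":[0,0,0],"twist":[0,0,0]},{"dp":[0,0,0],"twist":[0,0,0]}]' 0.6; python3 go.py 0.6624 -0.0925 0.077 4.7
python3 -c "
from h import *
snap('wrist','w2.png')"
```

```text
clock: 4.58
position: [0.6613, -0.0918, 0.1068]
tool_rot: [0.999, 0.041, 0.001, 0.0]
wrist_force: [1.2, 0.2, 0.8]
grip_width: 0.0522
pos [ 0.6613 -0.0918  0.1068] yaw 4.6 t 4.6 F [1.2 0.2 0.8] w 0.0522
 twist [ 0.  -0.1 -0.1]  dp before twist [0.001  0.0008 0.0298]  dp after twist [0.0011 0.0008 0.0298]
```

View pics/w2.png

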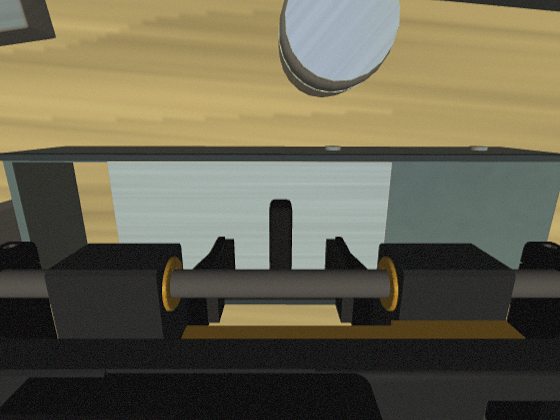

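```bash
python3 -m handwheel '[{"dp":[0,0,0.015],"twist":[0,0,0]},{"dp":[0,0,0.014],"twist":[0,0,0]},{"dp":[0,0,0],"twist":[0,0,0]},{"dp":[0,0,0],"twist":[0,0,0]}]' ; python3 -m handwheel '[{"dp":[0,0,0],"twist":[0,0,0]},{"dp":[0,0,0],"twist":[0,0,0]},{"dp":[0,0,0],"twist":[0,0,0]},{"dp":[0,0,0],"twist":[0,0,0]}]' 0 25
```

```text
clock: 5.12
position: [0.6604, -0.0913, 0.076]
tool_rot: [0.999, 0.041, -0.0, -0.0]
wrist_force: [0.1, -0.6, 0.0]
grip_width: 0.0524
clock: 5.62
position: [0.6605, -0.0914, 0.0763]
tool_rot: [0.999, 0.041, 0.0, -0.0]
wrist_force: [0.4, -0.6, -0.4]
grip_width: 0.0202
```

```bash
python3 -m handwheel '[{"dp":[0,0,0],"twist":[0,0,0]},{"dp":[0,0,0],"twist":[0,0,0]},{"dp":[0,0.01,0],"twist":[0,0,0]},{"dp":[0,0.01,0],"twist":[0,0,0]},{"dp":[0,0.01,0],"twist":[0,0,0]},{"dp":[0,0,0],"twist":[0,0,0]}]'
```

```text
clock: 6.38
position: [0.6631, -0.1237, 0.0763]
tool_rot: [0.999, 0.04, 0.0, 0.001]
wrist_force: [-0.4, -2.2, 1.3]
grip_width: 0.0133
```

```bash
python3 -m handwheel '[{"dp":[0,0.02,0],"twist":[0,0,0]},{"dp":[0,0.02,0],"twist":[0,0,0]},{"dp":[0,0.02,0],"twist":[0,0,0]},{"dp":[0,0.015,0],"twist":[0,0,0]},{"dp":[0,0.005,0],"twist":[0,0,0]},{"dp":[0,0,0],"twist":[0,0,0]},{"dp":[0,0,0],"twist":[0,0,0]}]'
```

```text
clock: 7.25
position: [0.6693, -0.201, 0.0763]
tool_rot: [0.999, 0.041, -0.0, 0.0]
wrist_force: [-3.2, -1.7, 3.7]
grip_width: 0.0141
```

```bash
python3 -m handwheel '[{"dp":[0,0.003,0],"twist":[0,0,0]},{"dp":[0,0,0],"twist":[0,0,0]},{"dp":[0,0,0],"twist":[0,0,0]}]';python3 -m handwheel '[{"dp":[0,0,0],"twist":[0,0,0]},{"dp":[0,0,0],"twist":[0,0,0]},{"dp":[0,0,0],"twist":[0,0,0]},{"dp":[0,0,0],"twist":[0,0,0]},{"dp":[0,0,-0.03],"twist":[0,0,0]},{"dp":[0,0,-0.04],"twist":[0,0,0]},{"dp":[-0.02,0,-0.05],"twist":[0,0,0]},{"dp":[-0.04,-0.04,-0.05],"twist":[0,0,0]},{"dp":[-0.04,-0.04,-0.05],"twist":[0,0,0]}]' 1 15; python3 go.py 0.4 0 0.3 4.7
```

```text
clock: 7.62
position: [0.6695, -0.2033, 0.0763]
tool_rot: [0.999, 0.041, -0.0, -0.0]
wrist_force: [-4.9, -0.2, 5.2]
grip_width: 0.0136
clock: 8.75
position: [0.5774, -0.1444, 0.2803]
tool_rot: [0.999, 0.041, 0.0, -0.0]
wrist_force: [0.5, -0.5, 1.1]
grip_width: 0.0859
pos [ 0.5774 -0.1444  0.2803] yaw 4.6 t 8.8 F [ 0.5 -0.5  1.1] w 0.0859
 twist [-0.  -0.  -0.1]  dp before twist [-0.1651 -0.1583 -0.0198]  dp after twist [-0.165  -0.1585 -0.0197]
```

```bash
python3 -m handwheel '[{"dp":[-0.026,-0.044,-0.01],"twist":[0,0,0]},{"dp":[-0.026,-0.044,-0.01],"twist":[0,0,0]},{"dp":[-0.026,-0.044,-0.01],"twist":[0,0,0]},{"dp":[-0.026,-0.044,-0.01],"twist":[0,0,0]},{"dp":[0,0,0],"twist":[0,0,0]},{"dp":[0,0,0],"twist":[0,0,0]}]'
python3 - <<'E'
from h import *
np.set_printoptions(precision=4,suppress=True)
E,im=snap("wrist","w3.png")
print(manip.get_obs()["joints"])
for q in("valve1","reject1"):
    for d in manip.cut_out(q,"wrist"):
        m=d["pixels"]; ys,xs=np.nonzero(m); print(q,d["score"],xs.mean(),ys.mean(),m.sum(),onz("wrist",xs.mean(),ys.mean(),.015,E))
E
```

```text
clock: 9.5
position: [0.4605, 0.0214, 0.3191]
tool_rot: [0.999, 0.041, 0.0, 0.0]
wrist_force: [-1.2, -0.5, 0.4]
grip_width: 0.087
[ 0.3921 -0.0715 -0.4969  1.7194 -0.034   1.4853 -1.5912]
valve1 0.68 199.57638888888889 188.01527777777778 720 [0.4254 0.144  0.015 ]
valve1 0.57 255.9959785522788 135.5951742627346 746 [0.5121 0.0613 0.015 ]
reject1 0.87 295.85714285714283 185.19387755102042 588 [ 0.4422 -0.0051  0.015 ]
reject1 0.79 336.6871961102107 146.27714748784442 617 [ 0.5065 -0.0605  0.015 ]
reject1 0.72 409.21216041397156 150.8809831824062 773 [ 0.5087 -0.1705  0.015 ]
reject1 0.69 151.1378600823045 22.325102880658438 486 [0.65   0.2122 0.015 ]
```

View pics/w3.png

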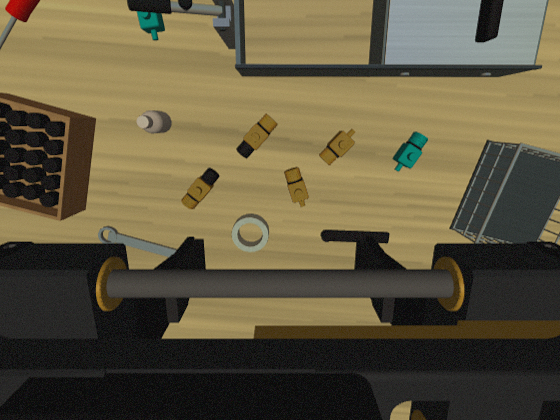

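```bash
cat > val.py <<'E'
from h import *
def vals(n="wrist",E=None,qs=("valve1","reject1"),z=.014):
    out=[]
    for q in qs:
        for d in manip.cut_out(q,n):
            ys,xs=np.nonzero(d["pixels"])
            K,Rw,t=E
            D=(Rw@np.linalg.inv(K)@np.vstack([xs,ys,np.ones(len(xs))])).T
            P=t+D*((z-t[2])/D[:,2])[:,None]; P=P[:,:2]
            c=P.mean(0); w,V=np.linalg.eigh(np.cov((P-c).T)); a=V[:,1]; s=(P-c)@a; s2=(P-c)@V[:,0]
            mid=c+a*(s.max()+s.min())/2
            yaw=np.degrees(np.arctan2(a[1],a[0]))%180
            print(q,"%.2f"%d["score"],"px",xs.mean().round(),ys.mean().round(),"mid",mid.round(4),"cen",c.round(4),"axis%%180 %.1f"%yaw,"len %.3f wid %.3f"%(np.ptp(s),np.ptp(s2)))
if __name__=="__main__":
    import sys
    E,im=snap("wrist",sys.argv[1]); vals("wrist",E)
E
python3 val.py w4.png
```

```text
valve1 0.95 px 256.0 135.0 mid [0.5112 0.0623] cen [0.5124 0.0613] axis%180 141.7 len 0.069 wid 0.027
valve1 0.64 px 199.0 188.0 mid [0.4247 0.1445] cen [0.4246 0.1446] axis%180 142.4 len 0.078 wid 0.028
valve1 0.55 px 337.0 145.0 mid [ 0.5088 -0.0625] cen [ 0.5073 -0.0613] axis%180 140.2 len 0.062 wid 0.029
reject1 0.85 px 410.0 150.0 mid [ 0.507  -0.1705] cen [ 0.5094 -0.1716] axis%180 153.7 len 0.064 wid 0.034
reject1 0.84 px 150.0 22.0 mid [0.6506 0.214 ] cen [0.6501 0.2128] axis%180 65.8 len 0.038 wid 0.033
reject1 0.74 px 337.0 145.0 mid [ 0.5087 -0.0627] cen [ 0.5074 -0.0617] axis%180 141.4 len 0.060 wid 0.029
reject1 0.60 px 296.0 185.0 mid [ 0.4398 -0.0066] cen [ 0.442  -0.0056] axis%180 24.2 len 0.063 wid 0.026
```

```bash
python3 -m handwheel '[{"dp":[0,0,0],"twist":[0,0,-10.6]},{"dp":[0,0,0],"twist":[0,0,-10.6]},{"dp":[0,0,0],"twist":[0,0,-10.6]},{"dp":[0,0,0],"twist":[0,0,-10.6]},{"dp":[0,0,0],"twist":[0,0,-10.6]},{"dp":[0,0,0],"twist":[0,0,-10.6]},{"dp":[0,0,0],"twist":[0,0,-10.6]},{"dp":[0,0,0],"twist":[0,0,-10.6]},{"dp":[0,0,0],"twist":[0,0,-10.6]},{"dp":[0,0,0],"twist":[0,0,-10.6]}]' 0.7; python3 go.py 0.5115 0.062 0.1 142
```

```text
clock: 11.05
position: [0.4606, 0.0216, 0.3187]
tool_rot: [0.566, 0.824, -0.0, -0.0]
wrist_force: [0.1, -0.7, 0.5]
grip_width: 0.0609
pos [0.4606 0.0216 0.3187] yaw 111.0 t 11.1 F [ 0.1 -0.7  0.5] w 0.0609
 twist [ -0.  -0. -31.]  dp before twist [0.0194 0.0621 0.2187]  dp after twist [-0.0153  0.0632  0.2187]
```

```bash
python3 -m handwheel '[{"dp":[0,0,0],"twist":[0,0,-10.4]},{"dp":[0,0,0],"twist":[0,0,-10.4]},{"dp":[0,0,0],"twist":[0,0,-10.2]},{"dp":[-0.0075,0.0315,0.04],"twist":[0,0,0]},{"dp":[-0.0075,0.0315,0.05],"twist":[0,0,0]},{"dp":[0,0,0.05],"twist":[0,0,0]},{"dp":[0,0,0.05],"twist":[0,0,0]},{"dp":[0,0,0],"twist":[0,0,0]},{"dp":[0,0,0],"twist":[0,0,0]}]'; python3 go.py 0.5115 0.062 0.006 142;python3 val.py w5.png
```

```text
clock: 12.18
position: [0.5123, 0.0621, 0.1308]
tool_rot: [0.328, 0.945, 0.0, 0.001]
wrist_force: [-0.3, -0.1, 0.7]
grip_width: 0.0605
pos [0.5123 0.0621 0.1308] yaw 141.7 t 12.2 F [-0.3 -0.1  0.7] w 0.0605
 twist [ 0.1  0.1 -0.3]  dp before twist [ 0.0007 -0.0007  0.1248]  dp after twist [ 0.0005 -0.0005  0.1248]
valve1 0.87 px 290.0 61.0 mid [0.4237 0.1448] cen [0.4225 0.1456] axis%180 143.9 len 0.072 wid 0.027
valve1 0.58 px 277.0 201.0 mid [0.5114 0.0612] cen [0.511  0.0615] axis%180 142.9 len 0.074 wid 0.028
reject1 0.92 px 173.0 187.0 mid [ 0.4385 -0.0064] cen [ 0.4397 -0.0058] axis%180 26.4 len 0.064 wid 0.034
reject1 0.81 px 500.0 225.0 mid [0.6617 0.2157] cen [0.662  0.2158] axis%180 14.7 len 0.073 wid 0.031
reject1 0.68 px 179.0 254.0 mid [ 0.4928 -0.0488] cen [ 0.4922 -0.0481] axis%180 133.2 len 0.031 wid 0.023
```

View pics/w5.png

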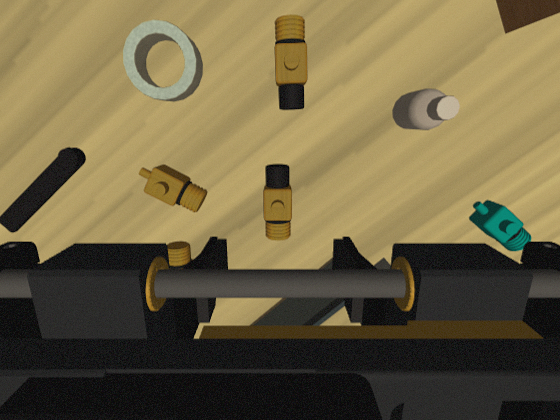

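```bash
python3 -m handwheel '[{"dp":[0,0,0.04],"twist":[0,0,0]},{"dp":[0,0,0.04],"twist":[0,0,0]},{"dp":[0,0,0.025],"twist":[0,0,0]},{"dp":[0,0,0.015],"twist":[0,0,0]},{"dp":[0,0,0.004],"twist":[0,0,0]},{"dp":[0,0,0],"twist":[0,0,0]}]'; python3 -m handwheel '[{"dp":[0,0,0],"twist":[0,0,0]},{"dp":[0,0,0],"twist":[0,0,0]},{"dp":[0,0,0],"twist":[0,0,0]},{"dp":[0,0,0],"twist":[0,0,0]},{"dp":[0,0,0],"twist":[0,0,0]}]' 0 30
```

```text
clock: 13.08
position: [0.5119, 0.0621, 0.0059]
tool_rot: [0.328, 0.945, 0.0, 0.001]
wrist_force: [2.0, -0.1, 0.1]
grip_width: 0.0608
clock: 13.7
position: [0.5112, 0.0619, 0.005]
tool_rot: [0.328, 0.945, -0.0, -0.0]
wrist_force: [-0.3, -0.0, 1.4]
grip_width: 0.0256
```

```bash
python3 -m handwheel '[{"dp":[0,0,-0.03],"twist":[0,0,0]},{"dp":[0,0,-0.05],"twist":[0,0,0]},{"dp":[0,0,-0.05],"twist":[0,0,0]},{"dp":[0,0,-0.04],"twist":[0,0,0]},{"dp":[0,0,0],"twist":[0,0,10]},{"dp":[0,0,0],"twist":[0,0,10]},{"dp":[0,0,0],"twist":[0,0,10]},{"dp":[0,0,0],"twist":[0,0,10]},{"dp":[0,0,0],"twist":[0,0,7.2]},{"dp":[0,0,0],"twist":[0,0,0]}]'; python3 go.py 0.6516 0.0389 0.024 94.7; python3 val.py w6.png
```

```text
clock: 14.95
position: [0.5109, 0.0621, 0.1747]
tool_rot: [0.679, 0.735, -0.0, -0.0]
wrist_force: [-0.2, 0.4, -1.2]
grip_width: 0.0257
pos [0.5109 0.0621 0.1747] yaw 94.5 t 14.9 F [-0.2  0.4 -1.2] w 0.0257
 twist [-0.  -0.  -0.2]  dp before twist [-0.0342  0.1385  0.1506]  dp after twist [-0.0346  0.1383  0.1507]
valve1 0.92 px 198.0 105.0 mid [0.424  0.1448] cen [0.4232 0.1454] axis%180 144.4 len 0.074 wid 0.029
valve1 0.78 px 279.0 253.0 mid [ 0.5181 -0.0214] cen [ 0.517  -0.0094] axis%180 94.8 len 0.163 wid 0.057
reject1 0.97 px 450.0 48.0 mid [0.6618 0.2163] cen [0.6633 0.2167] axis%180 14.1 len 0.068 wid 0.029
reject1 0.57 px 220.0 239.0 mid [0.4436 0.0037] cen [0.4491 0.0039] axis%180 1.4 len 0.051 wid 0.028
```

View pics/w6.png

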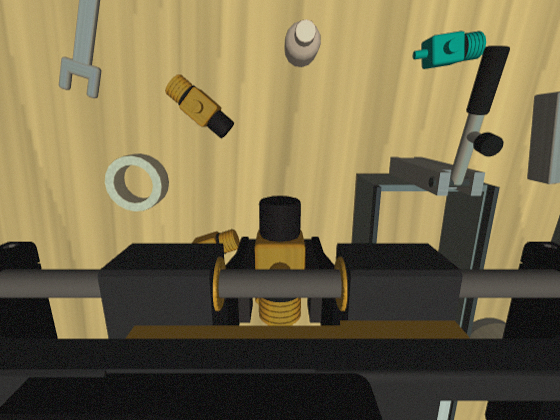

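```bash
python3 -m handwheel '[{"dp":[-0.009,0.035,0],"twist":[0,0,0]},{"dp":[-0.009,0.035,0],"twist":[0,0,0]},{"dp":[-0.009,0.035,0],"twist":[0,0,0]},{"dp":[-0.0072,0.0335,0],"twist":[0,0,0]},{"dp":[0,0,0],"twist":[0,0,0]},{"dp":[0,0,0],"twist":[0,0,0]}]'; python3 go.py 0.6516 0.0389 0.024 94.7; python3 -c "
from h import *
snap('wrist','w7.png');snap('side','s7.png',3,(240,100,440,280))"
```

```text
clock: 15.85
position: [0.6514, 0.0391, 0.1745]
tool_rot: [0.678, 0.735, -0.0, -0.001]
wrist_force: [-0.2, 0.5, -2.4]
grip_width: 0.0262
pos [0.6514 0.0391 0.1745] yaw 94.6 t 15.8 F [-0.2  0.5 -2.4] w 0.0262
 twist [-0.1 -0.  -0.1]  dp before twist [-0.0002  0.0004  0.1505]  dp after twist [-0.0002  0.0002  0.1505]
```

View pics/w7.png

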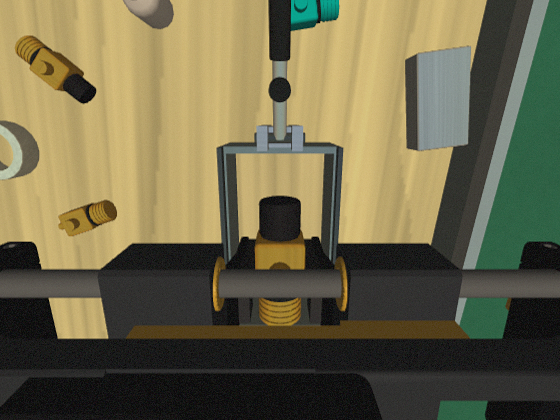

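View pics/s7.png

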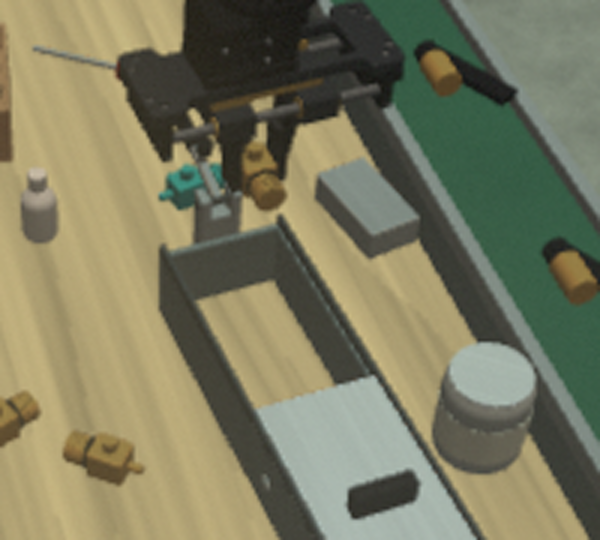

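Run:
```python
from h import *
for u,v in ((240+258/3,100+407/3),(240+375/3,100+378/3)): print(onz("side",u,v,.073))
for u,v in ((240+383/3,100+485/3),): print(onz("side",u,v,.097))
yaw=np.radians(4.65); Rm=np.array([[np.cos(yaw),-np.sin(yaw)],[np.sin(yaw),np.cos(yaw)]])
for y in(-.088,-.078): print(np.array([.655,-.003])+Rm@[0,y])
```

```text
[ 0.61669003 -0.09520225  0.073     ]
[ 0.70986741 -0.09163971  0.073     ]
[ 0.6692073  -0.20425024  0.097     ]
[ 0.66213405 -0.09071035]
[ 0.66132336 -0.08074326]
```

Cover is fully open (front edge at the compartment's −y end). Lower the valve.

```bash
python3 -m handwheel '[{"dp":[0,0,0.04],"twist":[0,0,0]},{"dp":[0,0,0.04],"twist":[0,0,0]},{"dp":[0,0,0.03],"twist":[0,0,0]},{"dp":[0,0,0.02],"twist":[0,0,0]},{"dp":[0,0,0.015],"twist":[0,0,0]},{"dp":[0,0,0.01],"twist":[0,0,0]},{"dp":[0,0,0],"twist":[0,0,0]},{"dp":[0,0,0],"twist":[0,0,0]}]'
```

```text
clock: 16.95
position: [0.6526, 0.0389, 0.0209]
tool_rot: [0.679, 0.734, 0.0, 0.0]
wrist_force: [0.1, -1.3, -2.5]
grip_width: 0.0259
```

```bash
python3 -m handwheel '[{"dp":[0,0,0.005],"twist":[0,0,0]},{"dp":[0,0,0.003],"twist":[0,0,0]},{"dp":[0,0,0],"twist":[0,0,0]}]'; python3 -m handwheel '[{"dp":[0,0,0],"twist":[0,0,0]},{"dp":[0,0,0],"twist":[0,0,0]},{"dp":[0,0,0],"twist":[0,0,0]},{"dp":[0,0,0],"twist":[0,0,0]}]' 0.5; python3 -m handwheel '[{"dp":[0,0,-0.03],"twist":[0,0,0]},{"dp":[0,0,-0.05],"twist":[0,0,0]},{"dp":[0,0,-0.05],"twist":[0,0,0]},{"dp":[0,0,-0.04],"twist":[0,0,0]},{"dp":[0,0,0],"twist":[0,0,0]}]';python3 val.py w8.png; python3 go.py .4238 .1448 .1 144
```

```text
clock: 17.32
position: [0.6517, 0.0387, 0.0116]
tool_rot: [0.679, 0.734, -0.0, -0.0]
wrist_force: [-0.3, 0.7, -2.4]
grip_width: 0.0262
clock: 17.82
position: [0.652, 0.0388, 0.0121]
tool_rot: [0.679, 0.734, 0.0, 0.0]
wrist_force: [0.1, -0.8, -0.0]
grip_width: 0.0431
clock: 18.45
position: [0.6539, 0.0392, 0.1862]
tool_rot: [0.679, 0.734, 0.002, 0.002]
wrist_force: [-0.1, -0.7, 0.2]
grip_width: 0.0437
valve1 0.84 px 276.0 191.0 mid [0.6524 0.0381] cen [0.6524 0.0384] axis%180 93.8 len 0.075 wid 0.026
valve1 0.78 px 58.0 70.0 mid [0.4247 0.1445] cen [0.4239 0.1451] axis%180 146.0 len 0.081 wid 0.033
reject1 0.83 px 89.0 214.0 mid [ 0.441  -0.0054] cen [ 0.4415 -0.0052] axis%180 24.5 len 0.070 wid 0.027
reject1 0.76 px 306.0 14.0 mid [0.6687 0.2153] cen [0.6679 0.2151] axis%180 15.7 len 0.048 wid 0.029
reject1 0.73 px 21.0 150.0 mid [0.3735 0.0573] cen [0.3748 0.0619] axis%180 73.2 len 0.065 wid 0.047
pos [0.6515 0.0386 0.1811] yaw 94.5 t 18.6 F [ 0.2  0.6 -1.2] w 0.0436
 twist [ -0.1  -0.  -49.5]  dp before twist [ 0.1236 -0.2186  0.0813]  dp after twist [ 0.2466 -0.0479  0.0811]
```

View pics/w8.png

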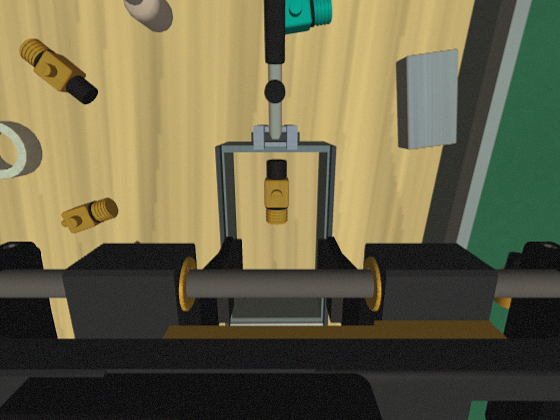

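```bash
python3 -m handwheel '[{"dp":[0.021,-0.0365,0],"twist":[0,0,0]},{"dp":[0.021,-0.0365,0],"twist":[0,0,0]},{"dp":[0.021,-0.0365,0],"twist":[0,0,0]},{"dp":[0.021,-0.0365,0],"twist":[0,0,0]},{"dp":[0.021,-0.0365,0],"twist":[0,0,0]},{"dp":[0.019,-0.036,0],"twist":[0,0,0]},{"dp":[0,0,0],"twist":[0,0,-10]},{"dp":[0,0,0],"twist":[0,0,-10]},{"dp":[0,0,0],"twist":[0,0,-10]},{"dp":[0,0,0],"twist":[0,0,-10]}]' 0.65; python3 -m handwheel '[{"dp":[0,0,0],"twist":[0,0,-9]},{"dp":[0,0,0.04],"twist":[0,0,0]},{"dp":[0,0,0.02],"twist":[0,0,0]},{"dp":[0,0,0],"twist":[0,0,0]},{"dp":[0,0,0],"twist":[0,0,0]}]';python3 val.py w9.png; python3 go.py .4238 .1448 .006 144
```

```text
clock: 19.85
position: [0.4236, 0.1449, 0.1807]
tool_rot: [0.384, 0.923, -0.001, -0.001]
wrist_force: [0.1, 0.5, 0.5]
grip_width: 0.0565
clock: 20.48
position: [0.4245, 0.1454, 0.1223]
tool_rot: [0.313, 0.95, 0.0, -0.0]
wrist_force: [1.5, -0.3, 0.9]
grip_width: 0.0565
valve1 0.81 px 277.0 204.0 mid [0.425  0.1437] cen [0.4236 0.1447] axis%180 144.0 len 0.074 wid 0.029
pos [0.425  0.1455 0.1228] yaw 143.5 t 20.6 F [-0.7  0.4  0.5] w 0.0565
 twist [ 0.1  0.1 -0.5]  dp before twist [ 0.0006 -0.0013  0.1168]  dp after twist [ 0.0006 -0.0012  0.1168]
```

View pics/w9.png

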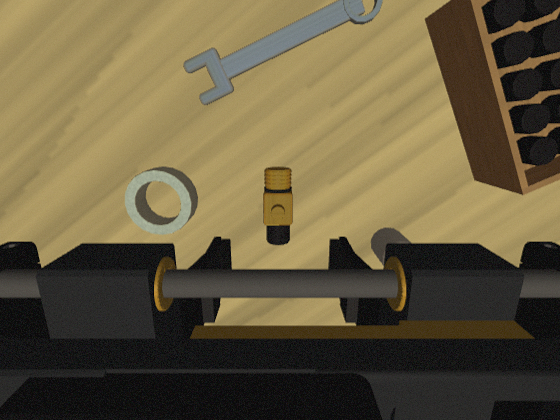

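```bash
python3 -m handwheel '[{"dp":[0,-0.001,0.04],"twist":[0,0,0]},{"dp":[0,0,0.04],"twist":[0,0,0]},{"dp":[0,0,0.02],"twist":[0,0,0]},{"dp":[0,0,0.012],"twist":[0,0,0]},{"dp":[0,0,0.002],"twist":[0,0,0]},{"dp":[0,0,0],"twist":[0,0,0]}]'; python3 -m handwheel '[{"dp":[0,0,0],"twist":[0,0,0]},{"dp":[0,0,0],"twist":[0,0,0]},{"dp":[0,0,0],"twist":[0,0,0]},{"dp":[0,0,0],"twist":[0,0,0]},{"dp":[0,0,0],"twist":[0,0,0]}]' 0 30
```

```text
clock: 21.38
position: [0.4244, 0.1447, 0.0088]
tool_rot: [0.313, 0.95, 0.0, 0.0]
wrist_force: [-0.3, 0.2, 0.6]
grip_width: 0.0564
clock: 22.0
position: [0.4239, 0.1444, 0.0081]
tool_rot: [0.313, 0.95, -0.0, 0.0]
wrist_force: [-0.5, -0.7, 2.1]
grip_width: 0.0261
```

Lift and turn to the case's heading.

```bash
python3 -m handwheel '[{"dp":[0,0,-0.03],"twist":[0,0,0]},{"dp":[0,0,-0.05],"twist":[0,0,0]},{"dp":[0,0,-0.05],"twist":[0,0,0]},{"dp":[0,0,-0.04],"twist":[0,0,0]},{"dp":[0,0,0],"twist":[0,0,10]},{"dp":[0,0,0],"twist":[0,0,10]},{"dp":[0,0,0],"twist":[0,0,10]},{"dp":[0,0,0],"twist":[0,0,10]},{"dp":[0,0,0],"twist":[0,0,8.8]},{"dp":[0,0,0],"twist":[0,0,0]}]'; python3 go.py 0.6584 -0.0449 0.016 94.7
```

```text
clock: 23.25
position: [0.4236, 0.1444, 0.1777]
tool_rot: [0.677, 0.736, -0.0, -0.0]
wrist_force: [-0.7, 0.8, -0.6]
grip_width: 0.0257
pos [0.4236 0.1444 0.1777] yaw 94.7 t 23.2 F [-0.7  0.8 -0.6] w 0.0257
 twist [-0.  0.  0.]  dp before twist [-0.2081  0.2185  0.1616]  dp after twist [-0.2079  0.2185  0.1617]
```

```bash
python3 -m handwheel '[{"dp":[-0.035,0.0365,0],"twist":[0,0,0]},{"dp":[-0.035,0.0365,0],"twist":[0,0,0]},{"dp":[-0.035,0.0365,0],"twist":[0,0,0]},{"dp":[-0.035,0.0365,0],"twist":[0,0,0]},{"dp":[-0.035,0.0365,0],"twist":[0,0,0]},{"dp":[-0.033,0.036,0],"twist":[0,0,0]},{"dp":[0,0,0],"twist":[0,0,0]},{"dp":[0,0,0],"twist":[0,0,0]}]'; python3 go.py 0.6584 -0.0449 0.016 94.7;  python3 -c "
from h import *
snap('wrist','w10.png')"
```

```text
clock: 24.25
position: [0.6581, -0.0443, 0.1773]
tool_rot: [0.677, 0.736, -0.0, -0.001]
wrist_force: [-0.1, -0.0, -1.7]
grip_width: 0.0257
pos [ 0.6581 -0.0443  0.1773] yaw 94.8 t 24.2 F [-0.1 -0.  -1.7] w 0.0257
 twist [-0.1 -0.1  0.1]  dp before twist [-0.0008  0.0004  0.1613]  dp after twist [-0.0006  0.0002  0.1613]
```

View pics/w10.png

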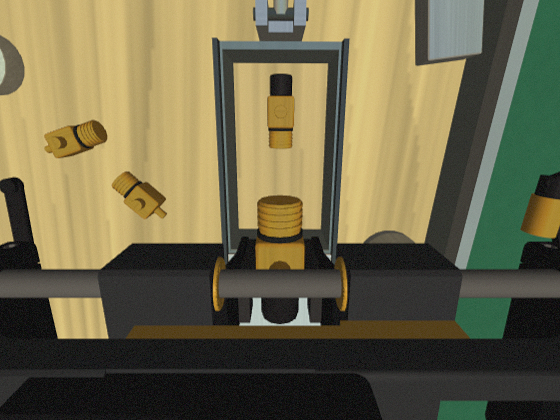

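```bash
python3 -m handwheel '[{"dp":[0,0,0.04],"twist":[0,0,0]},{"dp":[0,0,0.04],"twist":[0,0,0]},{"dp":[0,0,0.03],"twist":[0,0,0]},{"dp":[0,0,0.02],"twist":[0,0,0]},{"dp":[0,0,0.015],"twist":[0,0,0]},{"dp":[0,0,0.01],"twist":[0,0,0]},{"dp":[0,0,0.004],"twist":[0,0,0]},{"dp":[0,0,0],"twist":[0,0,0]},{"dp":[0,0,0],"twist":[0,0,0]}]';  python3 -m handwheel '[{"dp":[0,0,0],"twist":[0,0,0]},{"dp":[0,0,0],"twist":[0,0,0]},{"dp":[0,0,0],"twist":[0,0,0]},{"dp":[0,0,0],"twist":[0,0,0]}]' 0.5; python3 -m handwheel '[{"dp":[0,0,-0.03],"twist":[0,0,0]},{"dp":[0,0,-0.05],"twist":[0,0,0]},{"dp":[0,0,-0.05],"twist":[0,0,0]},{"dp":[0,0,-0.04],"twist":[0,0,0]},{"dp":[0,0,0],"twist":[0,0,0]}]';python3 val.py w11.png; python3 go.py .5075 -0.065 .1 142
```

```text
clock: 25.42
position: [0.6591, -0.045, 0.0197]
tool_rot: [0.678, 0.735, 0.0, 0.0]
wrist_force: [-0.5, -0.4, -1.8]
grip_width: 0.0257
clock: 25.92
position: [0.6586, -0.045, 0.0191]
tool_rot: [0.678, 0.735, 0.0, 0.0]
wrist_force: [0.4, -0.5, -0.7]
grip_width: 0.0431
clock: 26.55
position: [0.6606, -0.0449, 0.1932]
tool_rot: [0.678, 0.735, 0.002, 0.003]
wrist_force: [0.7, 0.8, 0.3]
grip_width: 0.0435
valve1 0.91 px 277.0 110.0 mid [0.6522 0.0398] cen [0.6522 0.0407] axis%180 94.8 len 0.071 wid 0.027
valve1 0.71 px 277.0 189.0 mid [ 0.6599 -0.0465] cen [ 0.6598 -0.0448] axis%180 95.2 len 0.076 wid 0.027
reject1 0.91 px 80.0 138.0 mid [ 0.4411 -0.0056] cen [ 0.4414 -0.0054] axis%180 21.8 len 0.069 wid 0.029
reject1 0.80 px 142.0 192.0 mid [ 0.5075 -0.0617] cen [ 0.5058 -0.0604] axis%180 142.8 len 0.065 wid 0.037
pos [ 0.6581 -0.045   0.188 ] yaw 94.7 t 26.7 F [ 0.9  0.2 -1.3] w 0.0434
 twist [ -0.1  -0.  -47.3]  dp before twist [-0.0076 -0.1516  0.0882]  dp after twist [ 0.1064 -0.1084  0.088 ]
```

View pics/w11.png

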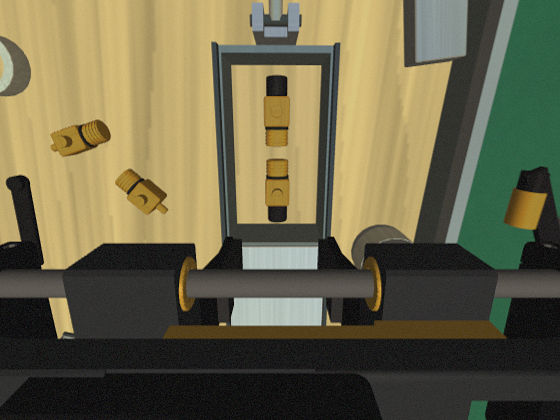

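```bash
python3 -m handwheel '[{"dp":[-0.002,-0.0495,0],"twist":[0,0,0]},{"dp":[-0.003,-0.0495,0],"twist":[0,0,0]},{"dp":[-0.003,-0.0495,0],"twist":[0,0,0]},{"dp":[0,0,0],"twist":[0,0,-10]},{"dp":[0,0,0],"twist":[0,0,-10]},{"dp":[0,0,0],"twist":[0,0,-10]},{"dp":[0,0,0],"twist":[0,0,-10]},{"dp":[0,0,0.04],"twist":[0,0,-7.3]},{"dp":[0,0,0.03],"twist":[0,0,0]},{"dp":[0,0,0],"twist":[0,0,0]}]' 0.65; python3 val.py w12.png; python3 go.py 0.5105 -0.0645 .006 142
```

```text
clock: 27.95
position: [0.5087, -0.0649, 0.116]
tool_rot: [0.326, 0.945, -0.0, -0.003]
wrist_force: [0.2, -0.2, 0.8]
grip_width: 0.057
valve1 0.48 px 42.0 249.0 mid [ 0.4038 -0.2646] cen [ 0.4043 -0.2647] axis%180 161.6 len 0.032 wid 0.020
reject1 0.86 px 280.0 201.0 mid [ 0.5068 -0.0623] cen [ 0.5046 -0.0604] axis%180 139.6 len 0.063 wid 0.027
reject1 0.76 px 284.0 101.0 mid [ 0.438  -0.0064] cen [ 0.44   -0.0056] axis%180 22.6 len 0.063 wid 0.028
reject1 0.61 px 187.0 254.0 mid [ 0.4918 -0.1625] cen [ 0.4915 -0.1614] axis%180 105.6 len 0.031 wid 0.025
reject1 0.22 px 131.0 104.0 mid [ 0.365  -0.1084] cen [ 0.3649 -0.107 ] axis%180 93.0 len 0.109 wid 0.021
pos [ 0.5117 -0.0651  0.1198] yaw 142.0 t 28.1 F [-0.   0.2  0.8] w 0.0561
 twist [ 0.  0. -0.]  dp before twist [ 0.0013 -0.0003  0.1138]  dp after twist [ 0.0013 -0.0003  0.1138]
```

View pics/w12.png

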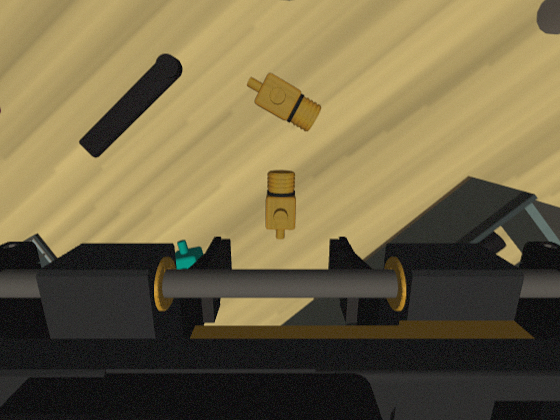

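```bash
python3 -m handwheel '[{"dp":[0.001,0,0.04],"twist":[0,0,0]},{"dp":[0,0,0.04],"twist":[0,0,0]},{"dp":[0,0,0.02],"twist":[0,0,0]},{"dp":[0,0,0.01],"twist":[0,0,0]},{"dp":[0,0,0.002],"twist":[0,0,0]},{"dp":[0,0,0],"twist":[0,0,0]}]'; python3 -m handwheel '[{"dp":[0,0,0],"twist":[0,0,0]},{"dp":[0,0,0],"twist":[0,0,0]},{"dp":[0,0,0],"twist":[0,0,0]},{"dp":[0,0,0],"twist":[0,0,0]},{"dp":[0,0,0],"twist":[0,0,0]}]' 0 30; python3 -m handwheel '[{"dp":[0,0,-0.03],"twist":[0,0,0]},{"dp":[0,0,-0.05],"twist":[0,0,0]},{"dp":[0,0,-0.05],"twist":[0,0,0]},{"dp":[0,0,-0.04],"twist":[0,0,0]},{"dp":[0,0,0],"twist":[0,0,0]}]';python3 val.py w13.png; python3 go.py .45 -0.34 .04
```

```text
clock: 28.85
position: [0.5113, -0.0645, 0.008]
tool_rot: [0.326, 0.945, 0.0, 0.001]
wrist_force: [-0.4, -0.9, -0.1]
grip_width: 0.0564
clock: 29.48
position: [0.5104, -0.0646, 0.0071]
tool_rot: [0.326, 0.945, -0.0, 0.0]
wrist_force: [-1.1, -1.7, 1.7]
grip_width: 0.0255
clock: 30.1
position: [0.5122, -0.0645, 0.18]
tool_rot: [0.326, 0.945, 0.0, 0.003]
wrist_force: [-0.0, -0.3, -3.0]
grip_width: 0.0258
valve1 0.65 px 432.0 227.0 mid [0.6532 0.043 ] cen [0.6536 0.047 ] axis%180 84.3 len 0.071 wid 0.040
reject1 0.98 px 21.0 116.0 mid [ 0.2881 -0.2276] cen [ 0.288  -0.2245] axis%180 90.1 len 0.067 wid 0.037
reject1 0.89 px 201.0 232.0 mid [ 0.4962 -0.1637] cen [ 0.4956 -0.1643] axis%180 40.3 len 0.036 wid 0.034
reject1 0.68 px 279.0 235.0 mid [ 0.5716 -0.1095] cen [ 0.5543 -0.096 ] axis%180 141.9 len 0.139 wid 0.059
reject1 0.56 px 554.0 133.0 mid [0.6424 0.2006] cen [0.6419 0.2008] axis%180 155.8 len 0.035 wid 0.013
pos [ 0.5096 -0.0645  0.1756] yaw 142.0 t 30.2 F [ 0.3 -0.2 -2.5] w 0.0258
 twist [0. 0. 0.]  dp before twist [-0.123  -0.2536  0.1356]  dp after twist [-0.123  -0.2536  0.1356]
```

View pics/w13.png

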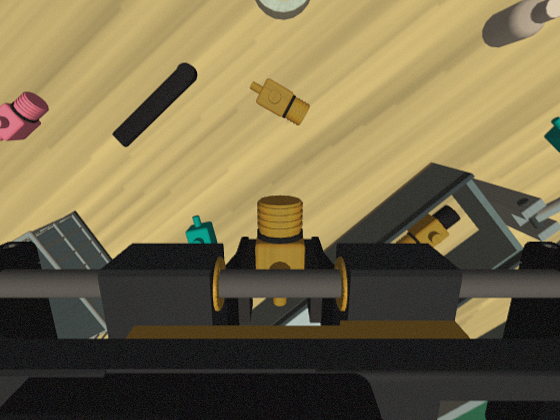

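```bash
python3 -m handwheel '[{"dp":[-0.02,-0.042,0],"twist":[0,0,0]},{"dp":[-0.02,-0.042,0],"twist":[0,0,0]},{"dp":[-0.02,-0.042,0],"twist":[0,0,0]},{"dp":[-0.02,-0.042,0],"twist":[0,0,0]},{"dp":[-0.02,-0.042,0],"twist":[0,0,0]},{"dp":[-0.02,-0.042,0],"twist":[0,0,0]},{"dp":[0,0,0],"twist":[0,0,0]},{"dp":[0,0,0],"twist":[0,0,0]}]'
python3 - <<'E'
from h import *
E,im=snap("wrist","w14.png")
snap("side","s14.png",2,(200,280,400,420)); print(manip.get_obs()["joints"])
for d in manip.spot_point("basket","side"): 
    u,v=d["location"][1]*560,d["location"][0]*420; print(u,v,onz("side",u,v,0))
E
python3 go.py .45 -0.34 .04
```

```text
clock: 31.25
position: [0.4494, -0.3359, 0.1753]
tool_rot: [0.326, 0.945, 0.001, -0.001]
wrist_force: [-0.1, 1.3, -2.2]
grip_width: 0.0255
[ 0.71975808  0.19462631 -0.1793503   1.7375504   0.0361265   1.21422407
  1.4402478 ]
280.224 373.506 [ 0.44243907 -0.34814875  0.        ]
pos [ 0.4502 -0.3354  0.1764] yaw 142.1 t 31.4 F [ 0.2 -0.1 -2.1] w 0.0254
 twist [0. 0. 0.]  dp before twist [-0.0029 -0.0038  0.1364]  dp after twist [-0.0029 -0.0038  0.1364]
```

View pics/w14.png

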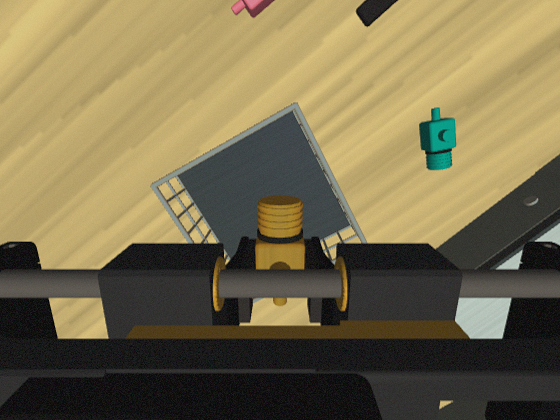

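View pics/s14.png

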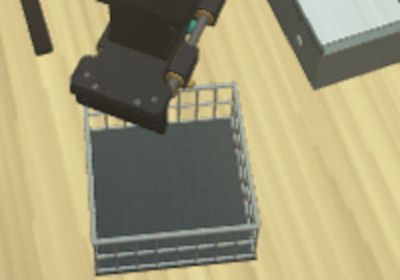

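Run:
```python
from h import *
E=ext("wrist")
a,b,c=[onz("wrist",u,v,.07,E)[:2] for u,v in((296,103),(153,186),(367,243))]
print(a,b,c,np.linalg.norm(a-b)); d=(b-a)/np.linalg.norm(b-a); n=np.array([-d[1],d[0]]); 
for s in(1,-1): print(a+.075*d+s*.075*n, np.degrees(np.arctan2(d[1],d[0])))
S=[onz("side",200+x/2,280+y/2,.07)[:2] for x,y in((96,242),(258,228),(236,84),(86,110))]
print(np.round(S,4),np.mean(S,0))
```

```text
[ 0.38916565 -0.26941694] [ 0.36684522 -0.4128638 ] [ 0.5302313  -0.29196031] 0.14517301212949654
[ 0.45174259 -0.35505646] -98.84434237519001
[ 0.30352613 -0.33199387] -98.84434237519001
[[ 0.3659 -0.4167]
 [ 0.5064 -0.4421]
 [ 0.5327 -0.2979]
 [ 0.386  -0.2869]] [ 0.44774316 -0.36090273]
```

```bash
python3 -m handwheel '[{"dp":[0,0,0],"twist":[0,0,10.2]},{"dp":[0,0,0],"twist":[0,0,10.2]},{"dp":[0,0,0],"twist":[0,0,10.2]},{"dp":[0,0,0],"twist":[0,0,10.2]},{"dp":[0,0,0],"twist":[0,0,10.2]},{"dp":[0,0,0],"twist":[0,0,10]},{"dp":[0,0,0],"twist":[0,0,0]},{"dp":[0,0,0],"twist":[0,0,0]}]'; python3 go.py .454 -0.327 .02 81; python3 -c "
from h import *
snap('wrist','w15.png')"
```

```text
clock: 32.4
position: [0.45, -0.3364, 0.177]
tool_rot: [0.759, 0.651, 0.0, -0.0]
wrist_force: [-0.5, 0.3, -1.6]
grip_width: 0.026
pos [ 0.45   -0.3364  0.177 ] yaw 81.3 t 32.4 F [-0.5  0.3 -1.6] w 0.0260
 twist [-0.  -0.   0.3]  dp before twist [0.0098 0.0025 0.157 ]  dp after twist [0.0099 0.0025 0.157 ]
```

View pics/w15.png

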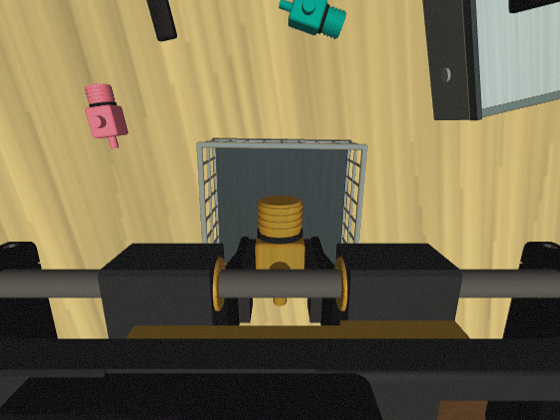

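```bash
python3 -m handwheel '[{"dp":[0.003,0.001,0.04],"twist":[0,0,0]},{"dp":[0,0,0.04],"twist":[0,0,0]},{"dp":[0,0,0.03],"twist":[0,0,0]},{"dp":[0,0,0.02],"twist":[0,0,0]},{"dp":[0,0,0.015],"twist":[0,0,0]},{"dp":[0,0,0.008],"twist":[0,0,0]},{"dp":[0,0,0],"twist":[0,0,0]},{"dp":[0,0,0],"twist":[0,0,0]}]';  python3 -m handwheel '[{"dp":[0,0,0],"twist":[0,0,0]},{"dp":[0,0,0],"twist":[0,0,0]},{"dp":[0,0,0],"twist":[0,0,0]},{"dp":[0,0,0],"twist":[0,0,0]}]' 0.5; python3 -m handwheel '[{"dp":[0,0,-0.03],"twist":[0,0,0]},{"dp":[0,0,-0.05],"twist":[0,0,0]},{"dp":[0,0,-0.05],"twist":[0,0,0]},{"dp":[0,0,-0.04],"twist":[0,0,0]},{"dp":[0,0,0],"twist":[0,0,0]}]';python3 val.py w16.png; python3 go.py .4365 -0.0075 .15 24
```

```text
clock: 33.45
position: [0.4518, -0.3344, 0.0248]
tool_rot: [0.76, 0.649, 0.0, 0.001]
wrist_force: [0.0, -0.8, -2.3]
grip_width: 0.0256
clock: 33.95
position: [0.4513, -0.3341, 0.0241]
tool_rot: [0.761, 0.649, 0.0, 0.0]
wrist_force: [-0.3, -0.1, -0.6]
grip_width: 0.0428
clock: 34.58
position: [0.4529, -0.3352, 0.1977]
tool_rot: [0.761, 0.649, 0.001, 0.003]
wrist_force: [-0.2, 0.0, -0.2]
grip_width: 0.0434
reject1 0.92 px 111.0 115.0 mid [ 0.2868 -0.23  ] cen [ 0.2868 -0.2275] axis%180 91.1 len 0.063 wid 0.038
reject1 0.90 px 277.0 182.0 mid [ 0.4523 -0.3308] cen [ 0.4529 -0.3278] axis%180 79.1 len 0.064 wid 0.026
reject1 0.77 px 307.0 22.0 mid [ 0.506  -0.1704] cen [ 0.5079 -0.1713] axis%180 153.3 len 0.062 wid 0.032
reject1 0.31 px 506.0 48.0 mid [ 0.7074 -0.2273] cen [ 0.7078 -0.2275] axis%180 151.6 len 0.145 wid 0.123
pos [ 0.4508 -0.3338  0.193 ] yaw 81.0 t 34.7 F [-0.  -0.3 -0. ] w 0.0437
 twist [-0.1  0.  57. ]  dp before twist [ 0.32   -0.0651  0.0432]  dp after twist [ 0.1197 -0.3038  0.043 ]
```

View pics/w16.png

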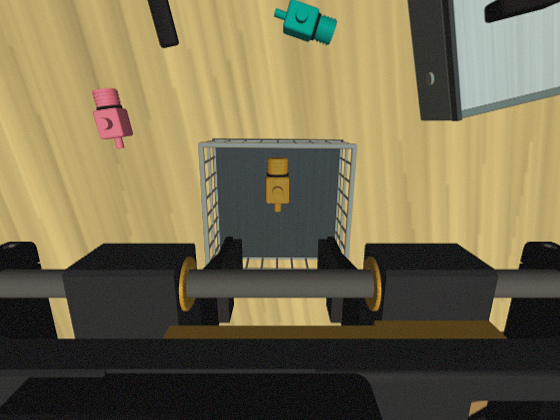

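```bash
python3 -m handwheel '[{"dp":[0.04,-0.008,0],"twist":[0,0,0]},{"dp":[0.04,-0.008,0],"twist":[0,0,0]},{"dp":[0.04,-0.008,0],"twist":[0,0,0]},{"dp":[0.04,-0.008,0],"twist":[0,0,0]},{"dp":[0.04,-0.008,0],"twist":[0,0,0]},{"dp":[0.04,-0.008,0],"twist":[0,0,0]},{"dp":[0.04,-0.008,0],"twist":[0,0,0]},{"dp":[0.04,-0.009,0],"twist":[0,0,0]},{"dp":[0,0,0],"twist":[0,0,10]},{"dp":[0,0,0],"twist":[0,0,10]}]' 0.65;python3 -m handwheel '[{"dp":[0,0,0],"twist":[0,0,10]},{"dp":[0,0,0],"twist":[0,0,10]},{"dp":[0,0,0],"twist":[0,0,10]},{"dp":[0,0,0],"twist":[0,0,7]},{"dp":[0,0,0.04],"twist":[0,0,0]},{"dp":[0,0,0.03],"twist":[0,0,0]},{"dp":[0,0,0],"twist":[0,0,0]},{"dp":[0,0,0],"twist":[0,0,0]}]';python3 val.py w17.png; python3 go.py .4365 -0.0075 .008 24
```

```text
clock: 35.98
position: [0.4363, -0.0073, 0.1925]
tool_rot: [0.863, 0.506, -0.001, -0.001]
wrist_force: [0.2, 0.2, 0.4]
grip_width: 0.0569
clock: 36.98
position: [0.4374, -0.0078, 0.1245]
tool_rot: [0.978, 0.208, -0.0, -0.0]
wrist_force: [0.3, 1.2, -0.1]
grip_width: 0.0569
reject1 0.97 px 280.0 199.0 mid [ 0.4393 -0.0064] cen [ 0.4421 -0.0052] axis%180 22.6 len 0.063 wid 0.028
reject1 0.63 px 473.0 206.0 mid [ 0.5079 -0.1708] cen [ 0.5091 -0.1715] axis%180 148.1 len 0.067 wid 0.041
reject1 0.45 px 35.0 233.0 mid [0.3179 0.1926] cen [0.318  0.1931] axis%180 82.6 len 0.076 wid 0.031
pos [ 0.4379 -0.0078  0.1251] yaw 24.0 t 37.1 F [ 0.7  1.1 -0.2] w 0.0566
 twist [ 0.  -0.1 -0. ]  dp before twist [-0.0014 -0.001   0.1171]  dp after twist [-0.0012 -0.0009  0.1171]
```

View pics/w17.png

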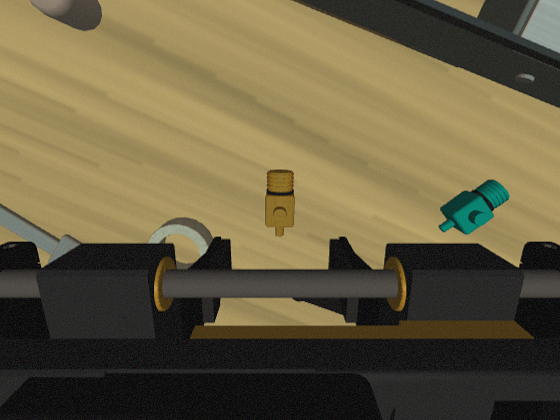

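```bash
python3 -m handwheel '[{"dp":[-0.001,-0.001,0.04],"twist":[0,0,0]},{"dp":[0,0,0.04],"twist":[0,0,0]},{"dp":[0,0,0.022],"twist":[0,0,0]},{"dp":[0,0,0.012],"twist":[0,0,0]},{"dp":[0,0,0.003],"twist":[0,0,0]},{"dp":[0,0,0],"twist":[0,0,0]}]'; python3 -m handwheel '[{"dp":[0,0,0],"twist":[0,0,0]},{"dp":[0,0,0],"twist":[0,0,0]},{"dp":[0,0,0],"twist":[0,0,0]},{"dp":[0,0,0],"twist":[0,0,0]},{"dp":[0,0,0],"twist":[0,0,0]}]' 0 30; python3 -m handwheel '[{"dp":[0,0,-0.03],"twist":[0,0,0]},{"dp":[0,0,-0.05],"twist":[0,0,0]},{"dp":[0,0,-0.05],"twist":[0,0,0]},{"dp":[0,0,-0.04],"twist":[0,0,0]},{"dp":[0,0,0],"twist":[0,0,-10]},{"dp":[0,0,0],"twist":[0,0,-10]},{"dp":[0,0,0],"twist":[0,0,-10]},{"dp":[0,0,0],"twist":[0,0,-10]},{"dp":[0,0,0],"twist":[0,0,-10]},{"dp":[0,0,0],"twist":[0,0,-7]}]';python3 val.py w18.png; python3 go.py .443 -0.392 .025 81
```

```text
clock: 37.88
position: [0.4365, -0.0073, 0.0077]
tool_rot: [0.978, 0.208, 0.001, 0.0]
wrist_force: [-0.1, 0.2, 0.4]
grip_width: 0.0564
clock: 38.5
position: [0.436, -0.0074, 0.0071]
tool_rot: [0.978, 0.208, 0.0, 0.0]
wrist_force: [0.4, -0.0, 1.8]
grip_width: 0.026
clock: 39.75
position: [0.4356, -0.0073, 0.1767]
tool_rot: [0.759, 0.651, -0.0, -0.0]
wrist_force: [-0.3, 0.2, -1.3]
grip_width: 0.0259
valve1 0.76 px 486.0 116.0 mid [0.6563 0.0385] cen [0.6563 0.0392] axis%180 95.7 len 0.074 wid 0.039
valve1 0.50 px 555.0 11.0 mid [0.7173 0.1249] cen [0.717  0.1261] axis%180 104.2 len 0.023 wid 0.010
valve1 0.20 px 496.0 156.0 mid [ 0.6649 -0.1137] cen [ 0.6668 -0.0088] axis%180 89.0 len 0.500 wid 0.157
reject1 0.85 px 279.0 238.0 mid [ 0.4247 -0.0809] cen [ 0.4278 -0.0598] axis%180 81.6 len 0.139 wid 0.058
pos [ 0.4356 -0.0073  0.1768] yaw 80.9 t 39.9 F [-0.2 -0.2 -1.6] w 0.0254
 twist [-0.   0.  -0.1]  dp before twist [-0.3787  0.0684  0.1517]  dp after twist [-0.3788  0.0675  0.1518]
```

View pics/w18.png

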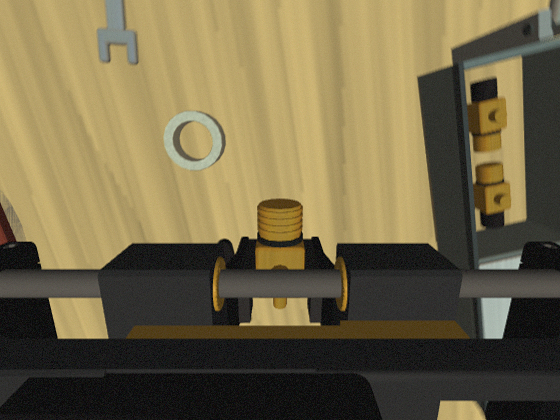

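```bash
python3 -m handwheel '[{"dp":[-0.042,0.0075,0],"twist":[0,0,0]},{"dp":[-0.042,0.0075,0],"twist":[0,0,0]},{"dp":[-0.042,0.0075,0],"twist":[0,0,0]},{"dp":[-0.042,0.0075,0],"twist":[0,0,0]},{"dp":[-0.042,0.0075,0],"twist":[0,0,0]},{"dp":[-0.042,0.0075,0],"twist":[0,0,0]},{"dp":[-0.042,0.0075,0],"twist":[0,0,0]},{"dp":[-0.042,0.0075,0],"twist":[0,0,0]},{"dp":[-0.042,0.0075,0],"twist":[0,0,0]},{"dp":[0,0,0],"twist":[0,0,0]}]'; python3 go.py .443 -0.392 .025 81;python3 -c "
from h import *
snap('wrist','w19.png'); snap('side','s19.png',2,(200,270,400,420))"
```

```text
clock: 41.15
position: [0.4418, -0.3947, 0.1762]
tool_rot: [0.763, 0.646, -0.001, -0.0]
wrist_force: [-0.2, 0.5, -1.4]
grip_width: 0.0257
pos [ 0.4418 -0.3947  0.1762] yaw 80.5 t 41.1 F [-0.2  0.5 -1.4] w 0.0257
 twist [-0.1  0.  -0.5]  dp before twist [0.003  0.001  0.1512]  dp after twist [0.0029 0.0008 0.1512]
```

View pics/w19.png

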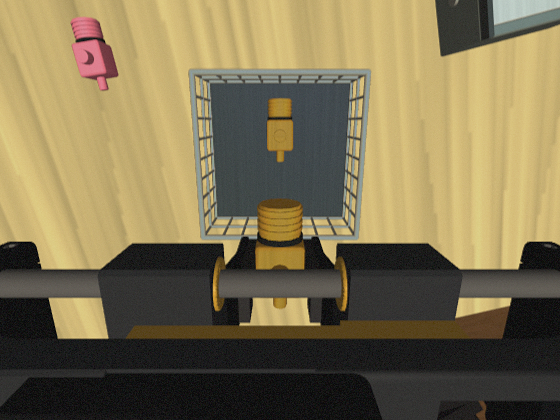

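View pics/s19.png

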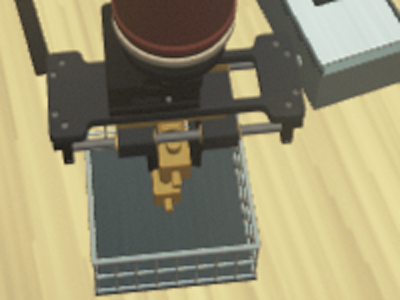

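Run:
```python
from h import *
E=ext("wrist")
for u,v,z in((280,238,.07),(280,72,.07),(191,72,.07),(369,72,.07),(204,238,.07),(360,238,.07),(280,160,.02),(280,103,.02)): print(u,v,onz("wrist",u,v,z,E))
```

```text
280 238 [ 0.43909538 -0.4213584   0.07      ]
280 72 [ 0.46191544 -0.27917684  0.07      ]
191 72 [ 0.39054002 -0.26768812  0.07      ]
369 72 [ 0.53325917 -0.29066047  0.07      ]
204 238 [ 0.36864712 -0.41005088  0.07      ]
360 238 [ 0.5132181  -0.43325571  0.07      ]
280 160 [ 0.44971909 -0.35528221  0.02      ]
280 103 [ 0.45860738 -0.29990327  0.02      ]
```

```bash
python3 -m handwheel '[{"dp":[0.0095,0.018,0.02],"twist":[0,0,0]},{"dp":[0,0,0.04],"twist":[0,0,0]},{"dp":[0,0,0.04],"twist":[0,0,0]},{"dp":[0,0,0.03],"twist":[0,0,0]},{"dp":[0,0,0.015],"twist":[0,0,0]},{"dp":[0,0,0.005],"twist":[0,0,0]},{"dp":[0,0,0],"twist":[0,0,0]},{"dp":[0,0,0],"twist":[0,0,0]}]';  python3 -m handwheel '[{"dp":[0,0,0],"twist":[0,0,0]},{"dp":[0,0,0],"twist":[0,0,0]},{"dp":[0,0,0],"twist":[0,0,0]},{"dp":[0,0,0],"twist":[0,0,0]}]' 0.5; python3 -m handwheel '[{"dp":[0,0,-0.03],"twist":[0,0,0]},{"dp":[0,0,-0.05],"twist":[0,0,0]},{"dp":[0,0,-0.05],"twist":[0,0,0]},{"dp":[0,0,-0.04],"twist":[0,0,0]},{"dp":[-0.06,0,-0.05],"twist":[0,0,0]},{"dp":[0,0,0],"twist":[0,0,0]}]';python3 val.py w20.png; python3 go.py .67 -0.203 .15 4.7;python3 -c "
from h import *
snap('side','s20.png')"
```

```text
clock: 42.25
position: [0.4634, -0.384, 0.0272]
tool_rot: [0.76, 0.65, 0.0, 0.0]
wrist_force: [-0.3, -0.0, -0.6]
grip_width: 0.0258
clock: 42.75
position: [0.4625, -0.3847, 0.027]
tool_rot: [0.761, 0.649, 0.0, -0.0]
wrist_force: [-0.4, 0.2, -0.2]
grip_width: 0.0432
clock: 43.5
position: [0.4541, -0.437, 0.2406]
tool_rot: [0.762, 0.647, -0.0, 0.003]
wrist_force: [-1.0, 0.7, -0.5]
grip_width: 0.0434
reject1 0.76 px 262.0 90.0 mid [ 0.452  -0.3285] cen [ 0.4526 -0.3255] axis%180 79.4 len 0.063 wid 0.027
reject1 0.65 px 103.0 26.0 mid [ 0.287  -0.2319] cen [ 0.2869 -0.2303] axis%180 94.2 len 0.061 wid 0.037
reject1 0.59 px 281.0 126.0 mid [ 0.4668 -0.3735] cen [ 0.4678 -0.3702] axis%180 72.3 len 0.062 wid 0.026
pos [ 0.455  -0.4313  0.2361] yaw 81.0 t 43.6 F [-0.4  0.4 -0.4] w 0.0432
 twist [-0.1 -0.  76.3]  dp before twist [0.259  0.1767 0.0862]  dp after twist [ 0.233  -0.2099  0.0861]
```

View pics/w20.png

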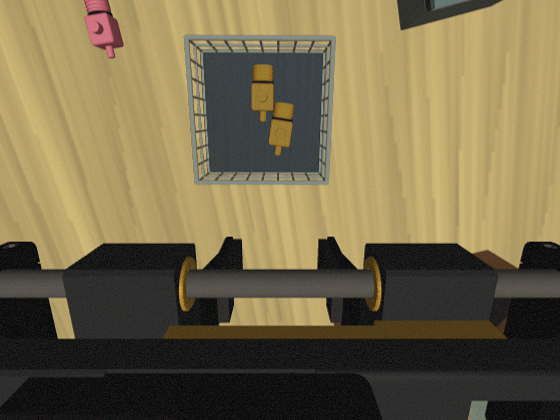

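View pics/s20.png

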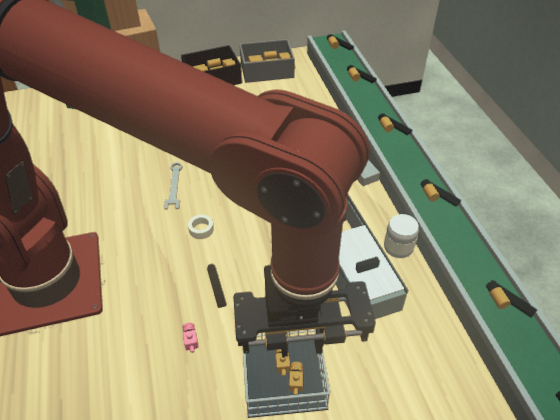

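```bash
python3 -m handwheel '[{"dp":[0,0,0],"twist":[0,0,10]},{"dp":[0,0,0],"twist":[0,0,10]},{"dp":[0,0,0],"twist":[0,0,10]},{"dp":[0,0,0],"twist":[0,0,10]},{"dp":[0,0,0],"twist":[0,0,10]},{"dp":[0,0,0],"twist":[0,0,10]},{"dp":[0,0,0],"twist":[0,0,10]},{"dp":[0,0,0],"twist":[0,0,6.3]},{"dp":[0,0,0],"twist":[0,0,0]}]' 0.6; python3 -m handwheel '[{"dp":[0.029,-0.026,0],"twist":[0,0,0]},{"dp":[0.029,-0.026,0],"twist":[0,0,0]},{"dp":[0.029,-0.026,0],"twist":[0,0,0]},{"dp":[0.029,-0.026,0],"twist":[0,0,0]},{"dp":[0.029,-0.026,0],"twist":[0,0,0]},{"dp":[0.029,-0.026,0.01],"twist":[0,0,0]},{"dp":[0.029,-0.026,0.04],"twist":[0,0,0]},{"dp":[0.029,-0.027,0.05],"twist":[0,0,0]},{"dp":[0,0,0.02],"twist":[0,0,0]},{"dp":[0,0,0],"twist":[0,0,0]}]'; python3 go.py 0.67 -.203 .077 4.7; python3 -c "
from h import *
snap('wrist','w21.png');snap('scene','c21.png')"
```

```text
clock: 44.82
position: [0.4553, -0.4308, 0.2359]
tool_rot: [0.999, 0.042, -0.001, -0.001]
wrist_force: [0.0, 0.4, -0.1]
grip_width: 0.052
clock: 46.08
position: [0.6671, -0.2053, 0.1158]
tool_rot: [0.999, 0.042, -0.002, -0.0]
wrist_force: [0.2, -0.1, 0.1]
grip_width: 0.0523
pos [ 0.6671 -0.2053  0.1158] yaw 4.8 t 46.1 F [ 0.2 -0.1  0.1] w 0.0523
 twist [-0.1  0.2  0.1]  dp before twist [ 0.0032 -0.002   0.0388]  dp after twist [ 0.0031 -0.002   0.0388]
```

View pics/w21.png

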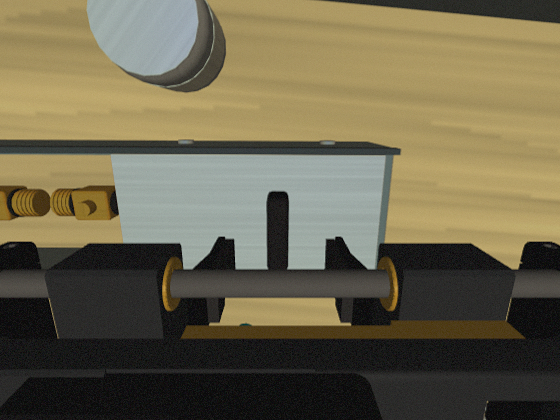

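View pics/c21.png

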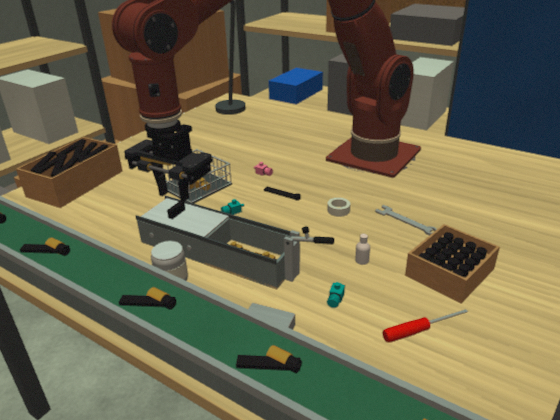

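```bash
python3 -m handwheel '[{"dp":[0.003,-0.002,0.02],"twist":[0,0,0]},{"dp":[0,0,0.015],"twist":[0,0,0]},{"dp":[0,0,0.004],"twist":[0,0,0]},{"dp":[0,0,0],"twist":[0,0,0]}]'; python3 -m handwheel '[{"dp":[0,0,0],"twist":[0,0,0]},{"dp":[0,0,0],"twist":[0,0,0]},{"dp":[0,0,0],"twist":[0,0,0]},{"dp":[0,0,0],"twist":[0,0,0]},{"dp":[0,0,0],"twist":[0,0,0]},{"dp":[0,0,0],"twist":[0,0,0]}]' 0 25; python3 go.py .6566 -.0229 .077 4.65
```

```text
clock: 46.68
position: [0.6712, -0.2034, 0.0787]
tool_rot: [0.999, 0.041, -0.0, -0.0]
wrist_force: [-0.3, -0.3, 0.3]
grip_width: 0.0521
clock: 47.42
position: [0.6715, -0.2032, 0.0791]
tool_rot: [0.999, 0.041, 0.0, -0.0]
wrist_force: [-0.4, 0.9, 0.5]
grip_width: 0.014
pos [ 0.6715 -0.2032  0.0791] yaw 4.7 t 47.4 F [-0.4  0.9  0.5] w 0.0140
 twist [-0. -0.  0.]  dp before twist [-0.0002 -0.1809  0.0021]  dp after twist [-0.0003 -0.1809  0.0021]
```

```bash
python3 -m handwheel '[{"dp":[0,-0.015,0],"twist":[0,0,0]},{"dp":[0,-0.02,0],"twist":[0,0,0]},{"dp":[0,-0.02,0],"twist":[0,0,0]},{"dp":[0,-0.02,0],"twist":[0,0,0]},{"dp":[0,-0.02,0],"twist":[0,0,0]},{"dp":[0,-0.02,0],"twist":[0,0,0]},{"dp":[0,-0.02,0],"twist":[0,0,0]},{"dp":[0,-0.02,0],"twist":[0,0,0]},{"dp":[0,-0.01,0],"twist":[0,0,0]},{"dp":[0,0,0],"twist":[0,0,0]}]'; python3 -m handwheel '[{"dp":[0,-0.006,0],"twist":[0,0,0]},{"dp":[0,-0.004,0],"twist":[0,0,0]},{"dp":[0,-0.002,0],"twist":[0,0,0]},{"dp":[0,0,0],"twist":[0,0,0]}]'; python3 go.py .6566 -.0229 .077 4.65
```

```text
clock: 48.68
position: [0.6582, -0.0364, 0.0791]
tool_rot: [0.999, 0.042, 0.0, -0.001]
wrist_force: [4.8, 2.0, -2.9]
grip_width: 0.0136
clock: 49.18
position: [0.6574, -0.0265, 0.0791]
tool_rot: [0.999, 0.041, 0.0, -0.0]
wrist_force: [5.8, -0.0, -3.6]
grip_width: 0.0136
pos [ 0.6574 -0.0265  0.0791] yaw 4.7 t 49.2 F [ 5.8 -0.  -3.6] w 0.0136
 twist [-0. -0.  0.]  dp before twist [-0.0005 -0.0037  0.0021]  dp after twist [-0.0006 -0.0037  0.0021]
```

```bash
python3 -m handwheel '[{"dp":[0.002,-0.003,0],"twist":[0,0,0]},{"dp":[0,-0.002,0],"twist":[0,0,0]},{"dp":[0,0,0],"twist":[0,0,0]},{"dp":[0,0,0],"twist":[0,0,0]}]'; python3 -m handwheel '[{"dp":[0,-0.002,0],"twist":[0,0,0]},{"dp":[0,0,0],"twist":[0,0,0]},{"dp":[0,0,0],"twist":[0,0,0]}]'
```

```text
clock: 49.68
position: [0.6571, -0.0217, 0.0791]
tool_rot: [0.999, 0.041, -0.002, -0.0]
wrist_force: [-4.7, -0.4, 4.2]
grip_width: 0.014
clock: 50.05
position: [0.6571, -0.0217, 0.0791]
tool_rot: [0.999, 0.04, -0.001, 0.001]
wrist_force: [-3.2, -5.3, 3.9]
grip_width: 0.0138
```

```bash
python3 -m handwheel '[{"dp":[0,-0.003,0],"twist":[0,0,0]},{"dp":[0,0,0],"twist":[0,0,0]},{"dp":[0,0,0],"twist":[0,0,0]}]'; python3 -m handwheel '[{"dp":[0,0,0],"twist":[0,0,0]},{"dp":[0,0,0],"twist":[0,0,0]},{"dp":[0,0,0],"twist":[0,0,0]},{"dp":[0,0,0],"twist":[0,0,0]},{"dp":[0,0,-0.03],"twist":[0,0,0]},{"dp":[0,0,-0.04],"twist":[0,0,0]},{"dp":[-0.03,0,-0.06],"twist":[0,0,0]},{"dp":[-0.03,-0.02,-0.06],"twist":[0,0,0]},{"dp":[0,0,0],"twist":[0,0,0]},{"dp":[0,0,0],"twist":[0,0,0]}]' 0.6 ;python3 - <<'E'
from h import *
np.set_printoptions(precision=4,suppress=True)
E,im=snap("wrist","w22.png"); snap("side","s22.png",3,(250,90,440,280)); snap("scene","c22.png",3,(130,180,390,320))
for q,z in(("cover_grip",.087),("clamp_hinge",.1),("clamp_handle",.12)):
    for d in manip.spot_point(q,"wrist"):
        u,v=d["location"][1]*560,d["location"][0]*420; print(q,d["score"],u,v,onz("wrist",u,v,z,E))
E
```

```text
clock: 50.42
position: [0.6571, -0.0217, 0.079]
tool_rot: [0.999, 0.039, -0.001, 0.002]
wrist_force: [-2.3, -12.3, 3.3]
grip_width: 0.014
clock: 51.68
position: [0.6021, -0.0032, 0.2584]
tool_rot: [0.999, 0.041, 0.0, 0.0]
wrist_force: [0.6, -0.1, 0.2]
grip_width: 0.0523
cover_grip 0.84 299.096 142.506 [ 0.6566 -0.0191  0.087 ]
clamp_hinge 0.97 185.192 141.708 [0.6484 0.0985 0.1   ]
clamp_hinge 0.63 301.0 145.32 [ 0.6546 -0.0204  0.1   ]
clamp_handle 0.69 92.12 145.10999999999999 [0.6395 0.1822 0.12  ]
```

View pics/w22.png

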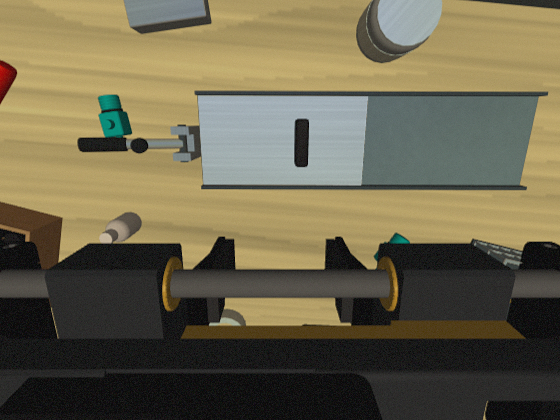

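View pics/s22.png

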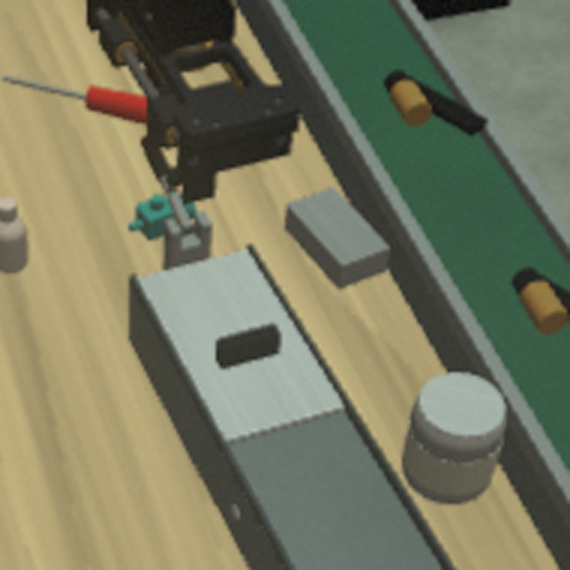

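View pics/c22.png

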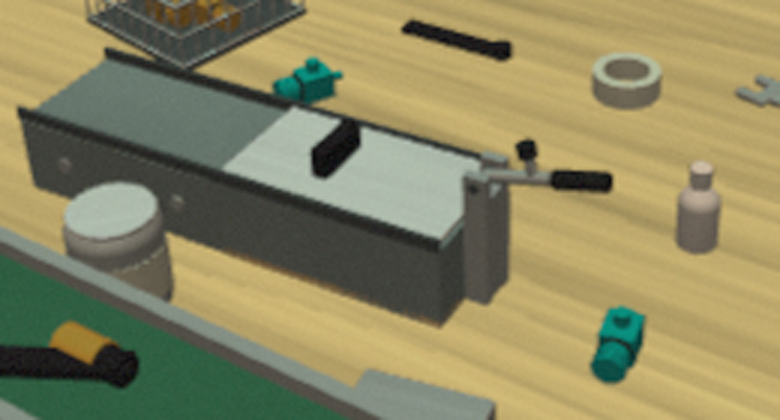

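```bash
python3 go.py .6405 .1805 .18 94.65
python3 - <<'E'
from h import *
# handle geometry
for u,v,z in((80,145,.115),(126,145,.113),(139,145,.135)): print(onz("wrist",u,v,z))
E
```

```text
pos [ 0.602  -0.0036  0.2573] yaw 4.7 t 52.0 F [-0.2 -0.3  0.1] w 0.0522
 twist [ -0.1   0.1 -90. ]  dp before twist [ 0.0534 -0.1804  0.0772]  dp after twist [0.1804 0.0533 0.0773]
[0.63795371 0.19594775 0.115     ]
[0.641416   0.15204718 0.113     ]
[0.64490398 0.12946503 0.135     ]
```

```bash
python3 -m handwheel '[{"dp":[0,0,0],"twist":[0,0,-10]},{"dp":[0,0,0],"twist":[0,0,-10]},{"dp":[0,0,0],"twist":[0,0,-10]},{"dp":[0,0,0],"twist":[0,0,-10]},{"dp":[0,0,0],"twist":[0,0,-10]},{"dp":[0,0,0],"twist":[0,0,-10]},{"dp":[0,0,0],"twist":[0,0,-10]},{"dp":[0,0,0],"twist":[0,0,-10]},{"dp":[0,0,0],"twist":[0,0,-10]},{"dp":[0,0,0],"twist":[0,0,0]}]' 0.5; python3 -m handwheel '[{"dp":[0.045,0.013,0],"twist":[0,0,0]},{"dp":[0.045,0.013,0],"twist":[0,0,0]},{"dp":[0.045,0.013,0],"twist":[0,0,0]},{"dp":[0.045,0.014,0.037],"twist":[0,0,0]},{"dp":[0,0,0.04],"twist":[0,0,0]},{"dp":[0,0,0.03],"twist":[0,0,0]},{"dp":[0,0,0],"twist":[0,0,0]},{"dp":[0,0,0],"twist":[0,0,0]}]'; python3 go.py .6405 .1805 .093 94.65
python3 - <<'E'
from h import *
E,im=snap("wrist","w23.png"); snap("side","s23.png",3,(250,70,440,230))
for q,z in(("clamp_hinge",.1),("clamp_handle",.112)):
    for d in manip.spot_point(q,"wrist"):
        u,v=d["location"][1]*560,d["location"][0]*420; print(q,d["score"],u,v,onz("wrist",u,v,z,E))
E
```

```text
clock: 53.22
position: [0.6021, -0.0036, 0.2579]
tool_rot: [0.678, 0.735, -0.0, -0.0]
wrist_force: [0.2, 0.1, 0.2]
grip_width: 0.0435
clock: 54.22
position: [0.641, 0.1805, 0.1529]
tool_rot: [0.678, 0.735, 0.001, 0.0]
wrist_force: [-0.5, -0.9, 0.8]
grip_width: 0.0434
pos [0.641  0.1805 0.1529] yaw 94.6 t 54.2 F [-0.5 -0.9  0.8] w 0.0434
 twist [ 0.1 -0.  -0.1]  dp before twist [ 0.     -0.0006  0.0599]  dp after twist [ 0.0001 -0.0005  0.0599]
clamp_handle 0.58 275.184 237.804 [0.63911872 0.17524174 0.112     ]
```

View pics/w23.png

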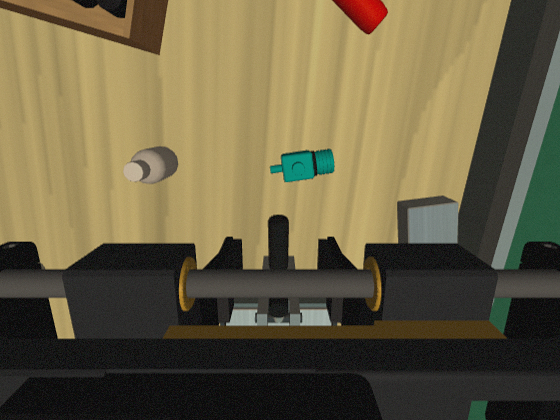

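View pics/s23.png

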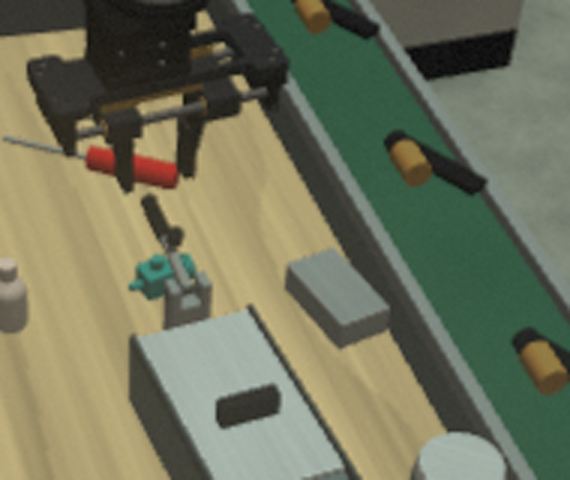

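```bash
python3 -m handwheel '[{"dp":[0,0,0.03],"twist":[0,0,0]},{"dp":[0,0,0.02],"twist":[0,0,0]},{"dp":[0,0,0.009],"twist":[0,0,0]},{"dp":[0,0,0],"twist":[0,0,0]}]';  python3 -m handwheel '[{"dp":[0,0,0],"twist":[0,0,0]},{"dp":[0,0,0],"twist":[0,0,0]},{"dp":[0,0,0],"twist":[0,0,0]},{"dp":[0,0,0],"twist":[0,0,0]},{"dp":[0,0,0],"twist":[0,0,0]}]' 0 12
python3 - <<'E'
import numpy as np
from h import *
o=manip.get_obs();print(o["position"],o["grip_width"],o["wrist_force"])
h=np.array([0.6475,0.0992]); a=np.array([-.081,.9967])
y=(o["position"][:2]-h)@a; z=o["position"][2]+.0187-.1; print("rel",y,z,np.hypot(y,z),"theta",np.arctan2(z,-y))
th=np.linspace(3.0,0,31); p=.082*np.c_[-np.cos(th),np.sin(th)]
print(np.round(np.c_[th[1:],np.diff(p[:,0]),-np.diff(p[:,1])],4))
E
```

```text
clock: 54.92
position: [0.6401, 0.1803, 0.0921]
tool_rot: [0.678, 0.735, -0.0, -0.0]
wrist_force: [-0.3, -0.1, -0.2]
grip_width: 0.0436
clock: 55.55
position: [0.6401, 0.1804, 0.0925]
tool_rot: [0.678, 0.735, -0.0, -0.0]
wrist_force: [-1.3, 0.6, 0.7]
grip_width: 0.0124
[0.64006476 0.1804304  0.09247595] 0.012436590742483213 [-1.33519119  0.59785796  0.66185587]
rel 0.08156459650927993 0.011175948625762822 0.08232669816898604 theta 3.0054210047373138
[[ 2.9e+00 -1.6e-03 -8.0e-03]
 [ 2.8e+00 -2.4e-03 -7.9e-03]
 [ 2.7e+00 -3.1e-03 -7.6e-03]
 [ 2.6e+00 -3.9e-03 -7.2e-03]
 [ 2.5e+00 -4.6e-03 -6.8e-03]
 [ 2.4e+00 -5.2e-03 -6.3e-03]
 [ 2.3e+00 -5.8e-03 -5.8e-03]
 [ 2.2e+00 -6.4e-03 -5.1e-03]
 [ 2.1e+00 -6.9e-03 -4.5e-03]
 [ 2.0e+00 -7.3e-03 -3.8e-03]
 [ 1.9e+00 -7.6e-03 -3.0e-03]
 [ 1.8e+00 -7.9e-03 -2.3e-03]
 [ 1.7e+00 -8.1e-03 -1.5e-03]
 [ 1.6e+00 -8.2e-03 -6.0e-04]
 [ 1.5e+00 -8.2e-03  2.0e-04]
 [ 1.4e+00 -8.1e-03  1.0e-03]
 [ 1.3e+00 -8.0e-03  1.8e-03]
 [ 1.2e+00 -7.8e-03  2.6e-03]
 [ 1.1e+00 -7.5e-03  3.3e-03]
 [ 1.0e+00 -7.1e-03  4.1e-03]
 [ 9.0e-01 -6.7e-03  4.8e-03]
 [ 8.0e-01 -6.2e-03  5.4e-03]
 [ 7.0e-01 -5.6e-03  6.0e-03]
 [ 6.0e-01 -5.0e-03  6.5e-03]
 [ 5.0e-01 -4.3e-03  7.0e-03]
 [ 4.0e-01 -3.6e-03  7.4e-03]
 [ 3.0e-01 -2.8e-03  7.7e-03]
 [ 2.0e-01 -2.0e-03  7.9e-03]
 [ 1.0e-01 -1.2e-03  8.1e-03]
 [ 0.0e+00 -4.0e-04  8.2e-03]]
```

```bash
python3 -m handwheel '[{"dp":[-0.0016,0,-0.008],"twist":[0,0,0]},{"dp":[-0.0024,0,-0.0079],"twist":[0,0,0]},{"dp":[-0.0031,0,-0.0076],"twist":[0,0,0]},{"dp":[-0.0039,0,-0.0072],"twist":[0,0,0]},{"dp":[-0.0046,0,-0.0068],"twist":[0,0,0]},{"dp":[0,0,0],"twist":[0,0,0]}]'; python3 -c "
from h import *
snap('scene','c24.png',3,(200,140,400,320));snap('wrist','w24.png')"
```

```text
clock: 56.3
position: [0.6415, 0.162, 0.1298]
tool_rot: [0.678, 0.735, -0.001, 0.0]
wrist_force: [-0.2, -6.6, -8.1]
grip_width: 0.0129
```

View pics/c24.png

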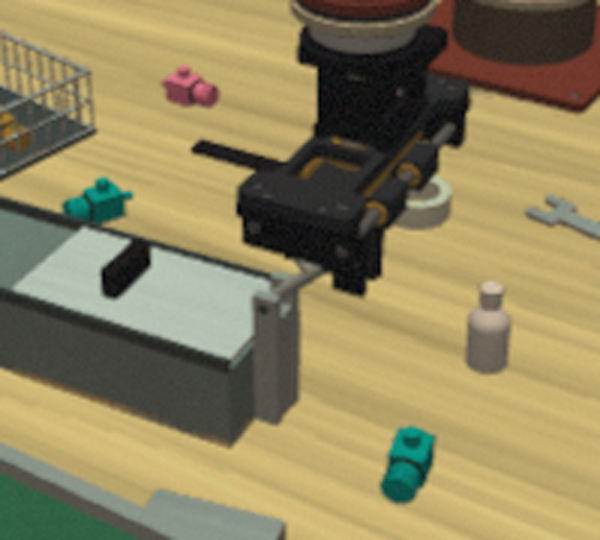

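```bash
python3 -m handwheel '[{"dp":[-0.0068,0,-0.0051],"twist":[0,0,0]},{"dp":[-0.0058,0,-0.0058],"twist":[0,0,0]},{"dp":[-0.0064,0,-0.0051],"twist":[0,0,0]},{"dp":[-0.0069,0,-0.0045],"twist":[0,0,0]},{"dp":[-0.0073,0,-0.0038],"twist":[0,0,0]},{"dp":[0,0,0],"twist":[0,0,0]}]'; python3 go.py 0.64 .1 .1
```

```text
clock: 57.15
position: [0.644, 0.1309, 0.1543]
tool_rot: [0.678, 0.735, -0.0, -0.0]
wrist_force: [-2.3, -5.0, -12.7]
grip_width: 0.0132
pos [0.644  0.1309 0.1543] yaw 94.6 t 57.1 F [ -2.3  -5.  -12.7] w 0.0132
 twist [0. 0. 0.]  dp before twist [-0.0305 -0.0064  0.0544]  dp after twist [-0.0305 -0.0064  0.0544]
```

```bash
python3 -m handwheel '[{"dp":[-0.0086,0,0.0],"twist":[0,0,0]},{"dp":[-0.0079,0,-0.0023],"twist":[0,0,0]},{"dp":[-0.0081,0,-0.0015],"twist":[0,0,0]},{"dp":[-0.0082,0,-0.0006],"twist":[0,0,0]},{"dp":[-0.0082,0,0.0002],"twist":[0,0,0]},{"dp":[0,0,0],"twist":[0,0,0]}]'; python3 go.py 0.64 .1 .1 ; python3 -c "
from h import *
snap('scene','c25.png',3,(200,140,400,320));snap('wrist','w25.png')"
```

```text
clock: 57.9
position: [0.6471, 0.0921, 0.1589]
tool_rot: [0.677, 0.736, 0.0, -0.001]
wrist_force: [-5.8, 2.2, -7.8]
grip_width: 0.0135
pos [0.6471 0.0921 0.1589] yaw 94.8 t 57.9 F [-5.8  2.2 -7.8] w 0.0135
 twist [0. 0. 0.]  dp before twist [ 0.0083 -0.0064  0.0589]  dp after twist [ 0.0083 -0.0064  0.0589]
```

View pics/c25.png

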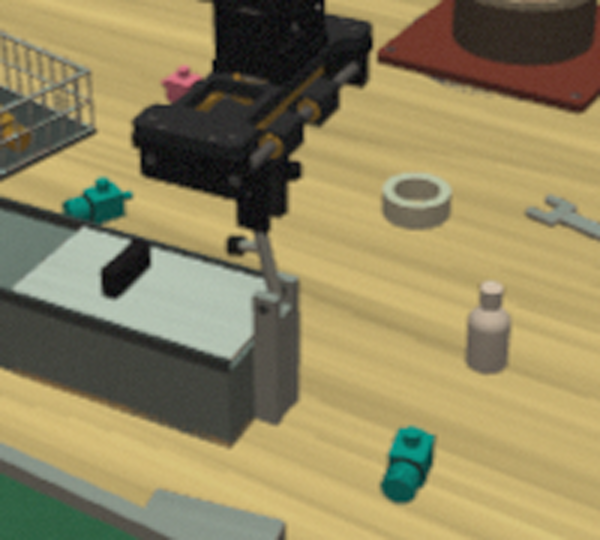

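```bash
python3 -m handwheel '[{"dp":[-0.0081,-0.002,0.0025],"twist":[0,0,0]},{"dp":[-0.008,0,0.0018],"twist":[0,0,0]},{"dp":[-0.0078,0,0.0026],"twist":[0,0,0]},{"dp":[-0.0075,0,0.0033],"twist":[0,0,0]},{"dp":[-0.0071,0,0.0041],"twist":[0,0,0]},{"dp":[0,0,0],"twist":[0,0,0]}]'; python3 go.py 0.64 .1 .1
```

```text
clock: 58.75
position: [0.6501, 0.0539, 0.145]
tool_rot: [0.677, 0.736, 0.002, 0.0]
wrist_force: [1.3, 5.8, -6.5]
grip_width: 0.0137
pos [0.6501 0.0539 0.145 ] yaw 94.7 t 58.8 F [ 1.3  5.8 -6.5] w 0.0137
 twist [0. 0. 0.]  dp before twist [ 0.0467 -0.0064  0.0451]  dp after twist [ 0.0467 -0.0064  0.0451]
```

```bash
python3 -m handwheel '[{"dp":[-0.0057,0,0.0058],"twist":[0,0,0]},{"dp":[-0.006,0,0.0054],"twist":[0,0,0]},{"dp":[-0.0055,0,0.006],"twist":[0,0,0]},{"dp":[-0.005,0,0.0065],"twist":[0,0,0]},{"dp":[-0.0043,0,0.007],"twist":[0,0,0]},{"dp":[0,0,0],"twist":[0,0,0]}]'; python3 go.py 0.64 .1 .1; python3 -c "
from h import *
snap('scene','c26.png',3,(200,140,400,320));snap('side','s26.png',3,(250,90,440,280))"
```

```text
clock: 59.5
position: [0.6522, 0.0276, 0.1141]
tool_rot: [0.677, 0.736, 0.002, 0.0]
wrist_force: [-0.3, 8.3, -2.9]
grip_width: 0.0137
pos [0.6522 0.0276 0.1141] yaw 94.8 t 59.5 F [-0.3  8.3 -2.9] w 0.0137
 twist [0. 0. 0.]  dp before twist [ 0.0731 -0.0062  0.0143]  dp after twist [ 0.0731 -0.0062  0.0143]
```

View pics/c26.png

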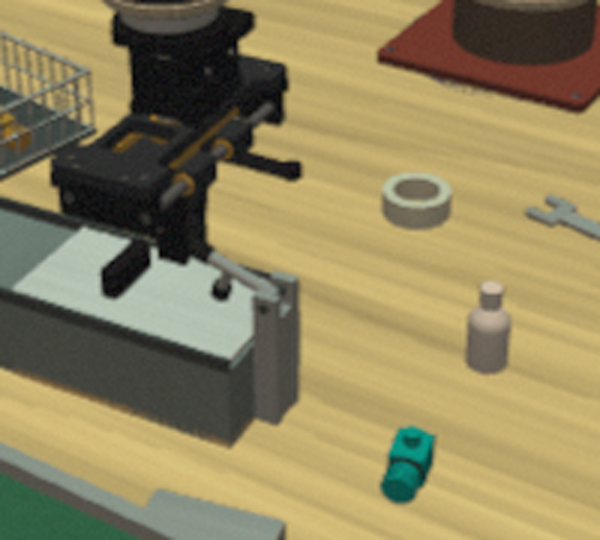

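```bash
python3 -m handwheel '[{"dp":[-0.0016,0,0.0074],"twist":[0,0,0]},{"dp":[-0.0028,0,0.0077],"twist":[0,0,0]},{"dp":[-0.002,0,0.0079],"twist":[0,0,0]},{"dp":[-0.001,0,0.006],"twist":[0,0,0]},{"dp":[0,0,0],"twist":[0,0,0]},{"dp":[0,0,0],"twist":[0,0,0]}]'; python3 go.py 0.64 .1 .1
```

```text
clock: 60.35
position: [0.6529, 0.0193, 0.0863]
tool_rot: [0.677, 0.736, 0.002, 0.001]
wrist_force: [-1.5, 5.4, 5.8]
grip_width: 0.0136
pos [0.6529 0.0193 0.0863] yaw 94.7 t 60.4 F [-1.5  5.4  5.8] w 0.0136
 twist [0. 0. 0.]  dp before twist [ 0.0815 -0.0062 -0.0137]  dp after twist [ 0.0815 -0.0062 -0.0137]
```

```bash
python3 -m handwheel '[{"dp":[0.002,0,0.003],"twist":[0,0,0]},{"dp":[0,0,0],"twist":[0,0,0]},{"dp":[0,0,0],"twist":[0,0,0]}]';python3 -m handwheel '[{"dp":[0,0,0.003],"twist":[0,0,0]},{"dp":[0,0,0],"twist":[0,0,0]},{"dp":[0,0,0],"twist":[0,0,0]}]'
```

```text
clock: 60.72
position: [0.6531, 0.0194, 0.0843]
tool_rot: [0.678, 0.735, 0.001, 0.002]
wrist_force: [-5.7, -0.5, 13.2]
grip_width: 0.0134
clock: 61.1
position: [0.6531, 0.0192, 0.0816]
tool_rot: [0.678, 0.735, 0.001, 0.002]
wrist_force: [-5.5, -0.7, 15.2]
grip_width: 0.0137
```

```bash
python3 -m handwheel '[{"dp":[0,0,0],"twist":[0,0,0]},{"dp":[0,0,0],"twist":[0,0,0]},{"dp":[0,0,0],"twist":[0,0,0]},{"dp":[0,0,0],"twist":[0,0,0]},{"dp":[0,0,-0.03],"twist":[0,0,0]},{"dp":[0,0,-0.05],"twist":[0,0,0]},{"dp":[0,0,-0.05],"twist":[0,0,0]},{"dp":[0,0,0],"twist":[0,0,0]},{"dp":[0,0,0],"twist":[0,0,0]}]' 0.5
python3 - <<'E'
from h import *
snap("scene","c27.png",3,(200,180,400,320)); E,_=snap("wrist","w27.png")
for q in("clamp_hinge","clamp_handle"):
  r={}
  for n in("scene","side","wrist"):
    if n=="side": manip.grab_frame(n)
    for d in manip.spot_point(q,n)[:1]:
        u,v=d["location"][1]*560,d["location"][0]*420; print(q,n,d["score"],u,v,onz(n,u,v,.1)); r[n]=(n,u,v)
  if "scene" in r and "side" in r: print(tri(r["scene"],r["side"]))
print(proj("scene",[.6466,.0997,.1]),proj("scene",[.6530,.0183,.1]))
E
```

```text
clock: 62.22
position: [0.6512, 0.0205, 0.208]
tool_rot: [0.678, 0.735, -0.0, -0.0]
wrist_force: [-0.1, -0.1, -0.8]
grip_width: 0.0433
clamp_hinge scene 0.61 290.416 235.914 [0.64071832 0.0945036  0.1       ]
clamp_hinge side 0.65 309.79200000000003 165.69 [0.64088876 0.10513045 0.1       ]
clamp_hinge wrist 0.8 284.2 111.72 [0.64867449 0.10288091 0.1       ]
[0.64138612 0.0982682  0.10357146]
clamp_handle scene 0.76 257.6 228.81599999999997 [0.65464898 0.0206017  0.1       ]
clamp_handle side 0.6 320.32 188.49599999999998 [0.64097681 0.02350724 0.1       ]
clamp_handle wrist 0.71 283.192 207.39600000000002 [0.65548948 0.0192853  0.1       ]
[0.64544329 0.02038932 0.09769134]
[291.01545883 238.05615136] [257.17366158 228.13279778]
```

View pics/c27.png

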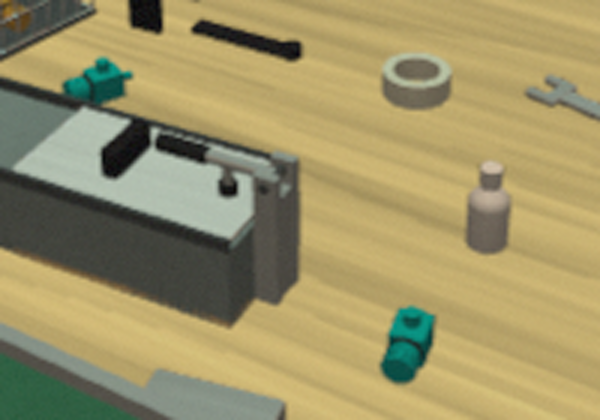

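View pics/w27.png

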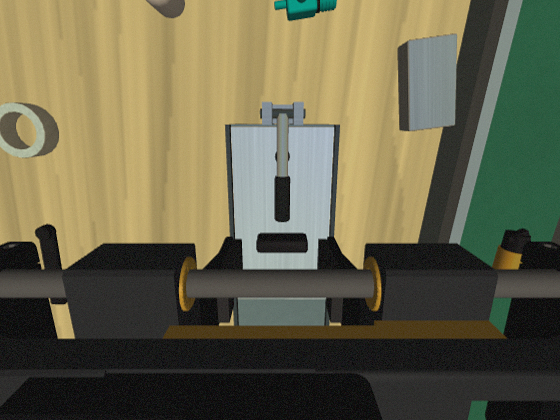

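```bash
python3 -m handwheel '[{"dp":[0.005,0.001,0.03],"twist":[0,0,0]},{"dp":[0,0,0.03],"twist":[0,0,0]},{"dp":[0,0,0.02],"twist":[0,0,0]},{"dp":[0,0,0.01],"twist":[0,0,0]},{"dp":[0,0,0],"twist":[0,0,0]},{"dp":[0,0,0],"twist":[0,0,0]}]' 0; python3 -m handwheel '[{"dp":[0,0,0.003],"twist":[0,0,0]},{"dp":[0,0,0.003],"twist":[0,0,0]},{"dp":[0,0,0],"twist":[0,0,0]},{"dp":[0,0,0],"twist":[0,0,0]}]'
```

```text
clock: 63.48
position: [0.6527, 0.0257, 0.1196]
tool_rot: [0.678, 0.735, 0.001, 0.001]
wrist_force: [-0.1, 0.5, 0.1]
grip_width: 0.0012
clock: 63.98
position: [0.652, 0.0256, 0.1125]
tool_rot: [0.678, 0.735, -0.0, -0.0]
wrist_force: [-0.3, -0.1, -1.0]
grip_width: 0.0007
```

```bash
python3 -m handwheel '[{"dp":[0,0,0.003],"twist":[0,0,0]},{"dp":[0,0,0.003],"twist":[0,0,0]},{"dp":[0,0,0],"twist":[0,0,0]},{"dp":[0,0,0],"twist":[0,0,0]}]'; python3 -m handwheel '[{"dp":[0,0,0.003],"twist":[0,0,0]},{"dp":[0,0,0],"twist":[0,0,0]},{"dp":[0,0,0],"twist":[0,0,0]}]'; python3 -m handwheel '[{"dp":[0,0,0.003],"twist":[0,0,0]},{"dp":[0,0,0],"twist":[0,0,0]},{"dp":[0,0,0],"twist":[0,0,0]}]'
```

```text
clock: 64.47
position: [0.6522, 0.0256, 0.1073]
tool_rot: [0.678, 0.735, 0.0, 0.0]
wrist_force: [-2.8, -0.1, 7.7]
grip_width: 0.0008
clock: 64.85
position: [0.6524, 0.0256, 0.1067]
tool_rot: [0.678, 0.735, 0.001, 0.001]
wrist_force: [-9.8, -1.2, 23.5]
grip_width: 0.0005
clock: 65.22
position: [0.6526, 0.0256, 0.1061]
tool_rot: [0.678, 0.735, 0.001, 0.001]
wrist_force: [-18.4, -2.4, 40.3]
grip_width: 0.0006
```

```bash
python3 -m handwheel '[{"dp":[0,0,-0.02],"twist":[0,0,0]},{"dp":[0,0,-0.04],"twist":[0,0,0]},{"dp":[0,0,-0.05],"twist":[0,0,0]},{"dp":[0,0,-0.05],"twist":[0,0,0]},{"dp":[0,-0.05,-0.04],"twist":[0,0,0]},{"dp":[0,-0.05,0],"twist":[0,0,0]},{"dp":[0,-0.05,0],"twist":[0,0,0]},{"dp":[0,0,0],"twist":[0,0,0]},{"dp":[0,0,0],"twist":[0,0,0]}]'; python3 go.py .5 0 .3
python3 - <<'E'
from h import *
snap("scene","c28.png"); snap("side","s28.png"); snap("wrist","w28.png")
E
```

```text
clock: 66.35
position: [0.5041, 0.0134, 0.2999]
tool_rot: [0.678, 0.735, 0.0, 0.0]
wrist_force: [0.1, 0.3, 0.2]
grip_width: 0.0005
pos [0.5041 0.0134 0.2999] yaw 94.7 t 66.3 F [0.1 0.3 0.2] w 0.0005
 twist [0. 0. 0.]  dp before twist [-0.013  -0.0052 -0.0001]  dp after twist [-0.013  -0.0052 -0.0001]
```

View pics/c28.png

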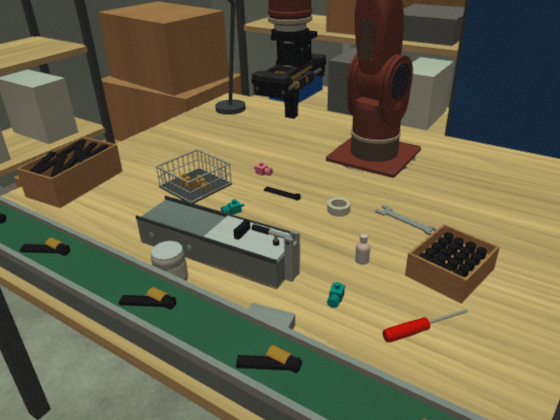

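View pics/s28.png

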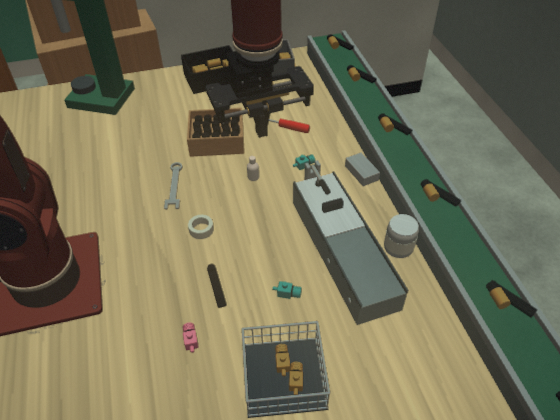

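View pics/w28.png

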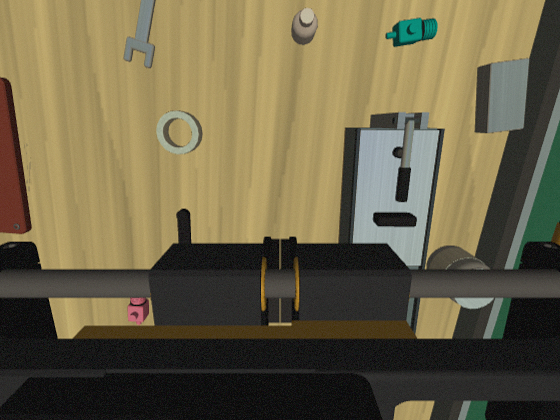

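```bash
python3 -c "
from cell import manip
print(manip.hand_in())"
```

```text
the job is handed in; nothing more can be done
None
```

The job is done and handed in at about 66 s of the 210 s allowed; the hand-in reported no verdict.

- **Finished valves:** there were two on the bench. I slid the cover back and laid both flat in the compartment, clear of the cover's edge.
- **Rejects:** there were two. Both now lie in the wire basket.
- **Cover:** I slid it shut to its stop. It took a 12 N push without moving further.
- **Clamp:** I swung the arm down onto the cover. Pressed from above, it went no lower, with the handle top at about 107 mm, which is where it should be when fully down. That last check press reached 40 N vertically (about 44 N in total) at the fingertips, more than I meant. It was the fingers pressing, not the arm or the gripper's body.

**Last pictures:** no brass valves were left on the bench. The cover was shut, the clamp level on it, both rejects in the basket, and the look-alikes and other items where they were. With the cover shut, I could no longer see the two valves in the case; I last saw them in place just before closing it.

**Camera disagreement:** the side and scene cameras put the clamp hinge and handle up to about 1 cm off the wrist camera, so for the clamp I relied on the wrist camera and the forces.

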